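# Bring the ham press under the core thermometer and probe it

## Robot

A 6-joint arm with a two-finger parallel gripper is mounted at the origin on a cart in front of the work surface, level with it; the furniture and walls round the work are solid. World frame = base frame: x ahead of the robot, y to its left, z up, the work surface at z = 0. Lengths are in m, angles in rad, forces in N, time in s.
With the tool pointing down it reaches from about 0.4 to 0.825 m from the base axis. Payload 7 kg.
Tool frame: the origin (TCP) lies at the very end of the fingers, on their centre line; the grasp point (between the pads) lies 19 mm behind it; z points along the fingers, y is the direction in which the jaws open and shut (so a half turn about z gives the same grasp; the last joint's range is limited). The gripper opens to 88 mm and grips with 3 to 60 N. Pads are 19 mm wide; open, the fingers measure 130 mm over their backs; the gripper's body (78 mm by 193 mm) begins 47 mm behind the grasp point.
Start: joints at [1.405, 0.359, 0.012, 0, -1.224, -0.288], TCP at [0.296, 0.607, 0.227] pointing down, gripper open.
Joint ranges: [-3.07, 3.07], [-1.43, 2.12], [-1.02, 1.25], [-3.03, 1.67], [-3.05, -0], [-3.03, 3.03]. Speed limits (rad/s): [2.39, 2.39, 3.01, 3.14, 3.14, 3.14].

## Interface

Orientations are given as [roll, pitch, yaw] about the fixed x, y, z axes, in that order (R = Rz(yaw) Ry(pitch) Rx(roll)).
In Python, from station import arm gives the robot as it stands.
- The arm moves only by the shell command python3 -m inch 'ROWS' [FORCE]. ROWS is text: rows parted by semicolons, each of 7 numbers parted by spaces: the closure, from 0 (fully open) to 1 (shut), then the shift along the tool's x, y, z each as a share of 300 mm, from -1 to 1, then the turn, a rotation vector about the tool's x, y, z each as a share of 60 degrees, from -1 to 1. In form: grip tx ty tz rx ry rz; .... A call has 1 to 12 rows; each row is the pose to reach, as a shift and turn from the pose commanded when the call began, along the tool's axes at that moment; what a row does not reach only later rows make up. A row lasts 1/10 s, in which the tool goes at most 50 mm and 8.59 degrees, less where a joint would pass 70% of its speed; a pose out of reach is approached as far as the arm can. A call with a number of a shift or a turn outside -1 to 1 is refused whole. A call with a gripper value outside its range is refused whole. The fingers move at their own pace and stop on an object; FORCE is the grip in N (left out, the last holds). Time passes only in rows, so rows that repeat a pose let the fingers close. It gives the time, the measured TCP pose, the force and the opening at its end, in the units of the state.
- arm.get_state(): the state, without advancing time (a new reading comes with each control period).
- arm.grab_frame(name): name is "side" or "top" or "wrist"; returns a dict with "img" (480x640x3 uint8, red, green, blue), "range_z" (480x640 float32, m along the optical axis (not along the pixel's ray), 0 where there is no reading), "fx", "fy", "cx", "cy" (pixels), "dist" ([k1, k2, p1, p2, k3] as OpenCV has them; the pictures are not rectified), "extrinsics" (4x4, takes a point from world to camera coordinates); the wrist camera has in their place "tool_from_camera" (4x4, takes a point from camera to tool coordinates, whose origin is the TCP and whose axes are the flange's). Camera axes: x right, y up, looking along -z (the intrinsics and any distortion apply to the point x, -y, -z); pixel columns grow to the right and rows downward; lengths in m; the calibration is good to about 2 mm. A picture is of the moment at which its call begins: read the wrist's pose just before it.
- arm.job_done(): hands the job in, once; it reports no verdict.
The state is a dict: "t": time; "q": joint angles; "qd": joint speeds; "joint_efforts": joint torques, N m; "eef_pos": TCP position; "ee_rot": TCP orientation; "force": force on the tool from outside, world axes, zero at the start; "moment": the same for the moment, N m; "width": finger opening in m.
Only numpy, scipy, OpenCV 4.12 (cv2) and the standard library are available. Lean on these libraries where they do the work, as an engineer would, in place of code of your own. Each camera call takes 0.05 s, during which the arm holds its last target.

## Task

Carry the ham press level to the probe stand, set it down on the bed clear of the probe and let go, as there is no room for a hand on its lid under the probe arm. Then take it again by its end and slide it along the bed, without lifting it under the probe, until the vent hole in its lid is right below the probe tip. Let go, gently push the dial thermometer all the way down through the vent and leave it there; do not disturb the other things on the table.

Things in the scene. Friction and masses are not known exactly. Their poses are not given: they have to be found in the camera images.
- ham_press: Loose closed stainless steel ham press, about 0.6 kg: box 140 x 66 mm, lid 146 x 72 mm with its top 72 mm up, latches up to 6 mm proud of the long sides, a black bar handle on the middle of the lid, a black grip at each end; 217 mm long and 115 mm high over all. Origin: centre of the underside; x along the length towards the vent end, z up. Starts on the table, right of the stand.
- vent (a point): Centre of the round vent hole in the lid, level with the lid's top face: 48 mm from the middle of the press along its +x, 72 mm above its underside. Bore 17 mm, clear through into the hollow box, with a flat dark rubber ring 25 mm across and 2.5 mm high around it.
- lid_handle (a point): Middle of the black bar handle on the lid, for carrying, 106 mm above the underside: bar 62 mm long (along the press's x), 16 mm wide (along y), 18 mm high; 25 mm of clear space between its underside and the lid.
- end_grip (a point): Middle of the black grip at the end away from the vent, for sliding the press, 93 mm from the middle of the press (its -x), 46 mm above the underside: 36 mm long (x), 26 mm wide (y), 15 mm high.
- probe_stand: Fixed thermometer stand. Origin: on the table straight below the probe; z up. Its bed is a flat aluminium plate, top 12 mm above the table, from x = -56 to 56 mm and y = -237 to 53 mm; the press lies on it lengthwise, vent end first, and comes in along +y. A 16 mm column, 208 mm high, stands behind the bed at x = 100 mm.
- collar (a point): Centre of the collar that guides the probe, 168 mm above the table: 24 mm across, from 151 to 185 mm up, at the end of an 18 mm wide arm that comes from the column.
- bed_middle (a point): Point on the bed's top face at stand x = 0, y = -150 mm: a press centred here lies wholly on the bed and clear of the probe.
- probe_tip (a point): Tip of the thermometer's 6 mm stem, a short cone, pointing straight down; moves with the thermometer. When the thermometer is fully up it is 114 mm above the table, 30 mm above the lid of a press on the bed.
- dial_top (a point): Centre of the top face of the round dial head, 153 mm above the probe tip: head 50 mm across, 12 mm thick, flat face up; moves with the thermometer.
- thermometer_slide (a joint): How far the thermometer is pushed down, in m: 0 fully up, 0.063 fully down with the head seated on the collar. It stays where it is left (about 3 N of friction).
- thermometer: The thermometer: 6 mm stem with a dial head on top, slides up and down in the collar; origin at the tip of its stem.
- pepper_shaker: Bystander: glass pepper shaker, 44 mm across, 90 mm high; origin under its centre.
- salt_shaker: Bystander: glass salt shaker, 44 mm across, 90 mm high; origin under its centre.
- mandarin: Bystander: mandarin, 55 mm across; origin under its centre.
- lemon: Bystander: lemon, 78 x 55 mm; origin under its centre.
Things that resemble listed ones, but are neither listed nor needed, are in the scene too. Of the things that look like the ham_press, the larger one is meant.

How it is judged:
On the way, in this order (a step that is already met when the one before it is completed fails the run):
1. The press stands flat on the stand's bed, let go, with its vent still more than 30 mm from the probe tip (seen from above) (z of ham_press in the frame of probe_stand between 0.009 and 0.016 m and angle between ham_press's own z axis and vertical below 0.06 rad and horizontal distance between vent and probe_tip above 0.03 m and contact force between the fingers and ham_press below 0.1 N), for 0.2 s.
2. The press, flat on the bed, has its vent within 6 mm of straight below the probe tip and has been let go (z of ham_press in the frame of probe_stand between 0.009 and 0.016 m and angle between ham_press's own z axis and vertical below 0.06 rad and horizontal distance between vent and probe_tip below 0.006 m and contact force between the fingers and ham_press below 0.1 N), for 0.2 s.
At the end, for the whole second after the job is handed in: The press stands flat and at rest on the stand's bed with its vent within 6 mm of straight below the probe, and the thermometer is pushed down to within 6 mm of fully down, its tip inside the press (z of ham_press in the frame of probe_stand between 0.009 and 0.016 m and angle between ham_press's own z axis and vertical below 0.06 rad and horizontal distance between vent and probe_tip below 0.006 m and value of joint thermometer_slide above 0.057 m and z of probe_tip in the frame of ham_press below 0.05 m and linear speed of ham_press below 0.02 m/s); the robot touches nothing.
It fails at once if The press is lifted more than 8 mm off the bed with its vent within 30 mm of the probe tip, seen from above (horizontal distance between vent and probe_tip below 0.03 m and z of ham_press in the frame of probe_stand above 0.02 m).
It fails at once if The stem is forced against the press with more than 20 N (contact force between thermometer and ham_press above 20 N).
It fails at once if The press is tipped by more than 0.45 rad (26 degrees) (angle between ham_press's own z axis and vertical above 0.45 rad).
It fails at once if The pepper shaker, salt shaker, mandarin or lemon is moved by more than 40 mm (distance of any of pepper_shaker, salt_shaker, mandarin, lemon from where it was at the start of the episode above 0.04 m).
It also fails if it takes over 70 s, if anything falls off the work surface, if the arm or the gripper's body presses on something with over 40 N, if the wrist force passes 120 N, or if a joint passes its speed limit or range.

## Working session

There is one attempt and no reset: what is moved stays moved. The work goes in short steps, Python scripts to look and compute and a shell command to move; the robot and the scene stay as the last step left them, time stands still between calls to the robot, and variables do not carry over. Pictures are saved under pics/ and viewed, and the job is handed in when it is done.

```bash
ls; mkdir -p pics
python3 - <<'E'
from station import arm
import cv2,numpy as np
print(arm.get_state())
for n in ("side","top","wrist"):
    f=arm.grab_frame(n)
    cv2.imwrite(f"pics/{n}0.png",f["img"][:,:,::-1]); np.savez(f"pics/{n}0.npz",**f)
    print(n,{k:(v.tolist() if hasattr(v,'tolist') else v) for k,v in f.items() if k not in("img","range_z")})
E
```

```text
pics
{'t': 0.0, 'q': array([ 1.40508581e+00,  3.59380463e-01,  1.10343895e-02, -3.55874978e-04,
       -1.22407496e+00, -2.88116038e-01]), 'qd': array([ 0.00157707,  0.00018313, -0.00032331, -0.00031709,  0.00169992,
        0.00138526]), 'joint_efforts': array([-7.61769461e-04, -5.82721603e+01,  2.93061626e+01,  6.99701920e+00,
        6.94390954e-03, -1.63977584e-04]), 'eef_pos': array([0.29572257, 0.60622135, 0.22561515]), 'ee_rot': array([ 3.13993985e+00, -1.40946199e-04, -4.53947638e-01]), 'force': array([-0.45183465,  0.07458254,  0.41323851]), 'moment': array([ 0.05434115,  0.01946195, -0.05616346]), 'width': 0.08809537373997715}
side {'fx': 501.81222130025117, 'fy': 501.81222130025117, 'cx': 309.6285520215169, 'cy': 230.01335220570715, 'dist': [-0.14516345564307157, 0.0, 0.0, 0.0, 0.0], 'extrinsics': [[0.837659632149511, -0.5458597658539264, 0.019064540095228177, -0.5266145334313391], [0.33287268534624936, 0.5378671643472955, 0.7745286882145658, -0.26458465426634203], [-0.4330382385165574, -0.6424453514026662, 0.6322514171147275, -1.028801849160253], [0.0, 0.0, 0.0, 1.0]]}
to
[... 223 characters left out ...]
90462029, -0.11378303589781152], [0.9979186298629784, 0.021254760437373267, 0.06088220865857135, -0.5694426977990773], [-0.061230973919676225, 0.016162317988617104, 0.9979927591471206, -1.0878404001778528], [0.0, 0.0, 0.0, 1.0]]}
wrist {'fx': 340.4832170575409, 'fy': 340.4832170575409, 'cx': 328.6652765548755, 'cy': 235.60918349156137, 'dist': [-0.04978358127052874, 0.0, 0.0, 0.0, 0.0], 'tool_from_camera': [[-0.0009422720270968797, 0.9564579127958538, 0.29186876018790703, 0.07874266516118217], [0.9999989087252632, 0.0005691441540712672, 0.0013633133223314167, -0.0006806045029910113], [0.0011378364161468884, 0.2918697262909103, -0.9564574053261123, -0.1573149931478904], [0.0, 0.0, 0.0, 1.0]]}
```

View pics/side0.png

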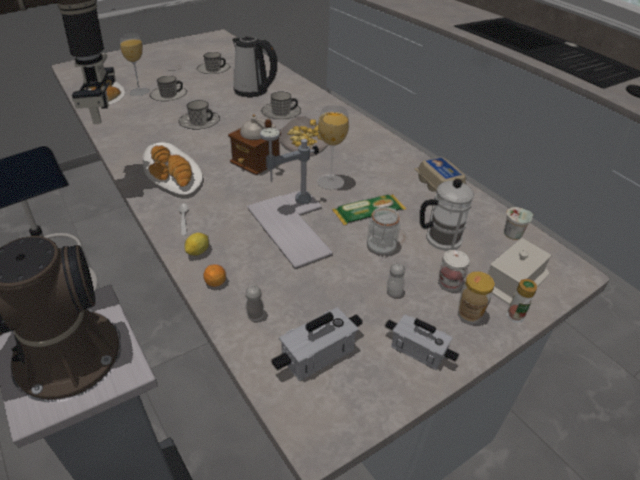

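View pics/top0.png

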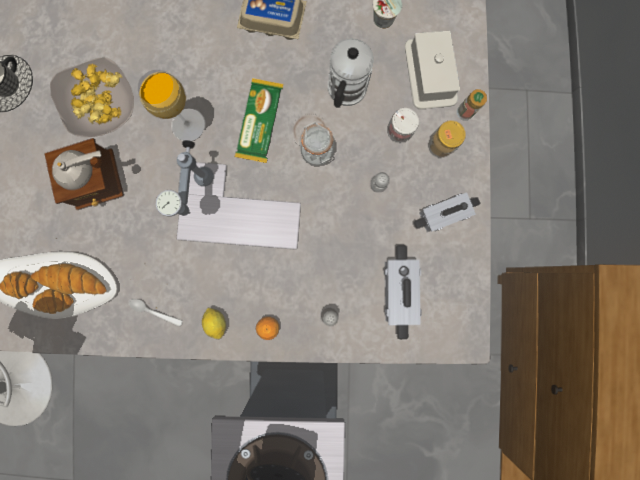

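View pics/wrist0.png

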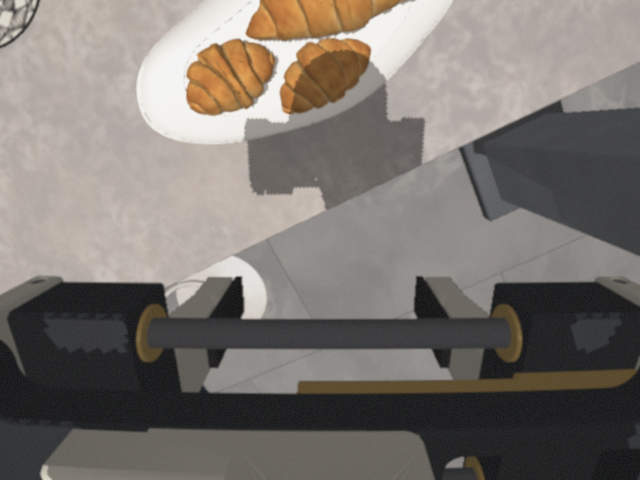

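```bash
cat > h.py <<'E'
import numpy as np,cv2
def load(n): return dict(np.load(f"pics/{n}.npz"))
def cast(f,uv,z,T=None):
    K=np.array([[f["fx"],0,f["cx"]],[0,f["fy"],f["cy"]],[0,0,1]],float)
    p=cv2.undistortPoints(np.array(uv,float).reshape(-1,1,2),K,np.array(f["dist"],float)).reshape(-1,2)
    d=np.c_[p[:,0],-p[:,1],-np.ones(len(p))]
    E=f["extrinsics"] if T is None else np.linalg.inv(T); R,t=E[:3,:3],E[:3,3]
    o=-R.T@t; w=d@R
    s=(z-o[2])/w[:,2]
    return o+w*s[:,None]
def proj(f,P,T=None):
    K=np.array([[f["fx"],0,f["cx"]],[0,f["fy"],f["cy"]],[0,0,1]],float)
    E=f["extrinsics"] if T is None else np.linalg.inv(T)
    c=np.atleast_2d(P)@E[:3,:3].T+E[:3,3]; c=c*[1,-1,-1]
    return cv2.projectPoints(c,np.zeros(3),np.zeros(3),K,np.array(f["dist"],float))[0].reshape(-1,2)
def crop(n,x,y,w,h,s,out,f=None):
    f=f or load(n); im=f["img"][y:y+h,x:x+w,::-1]
    cv2.imwrite(f"pics/{out}.png",cv2.resize(np.ascontiguousarray(im),None,fx=s,fy=s,interpolation=cv2.INTER_CUBIC))
E
python3 - <<'E'
from h import *
crop("top0",360,230,90,120,5,"c1"); crop("top0",140,130,180,130,4,"c2"); crop("side0",260,300,110,80,6,"c3");crop("side0",230,110,120,160,4,"c4")
E
```

```text
(no output)
```

View pics/c1.png

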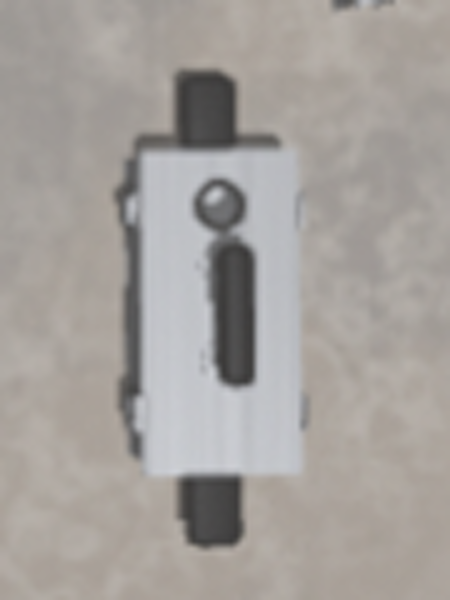

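View pics/c2.png

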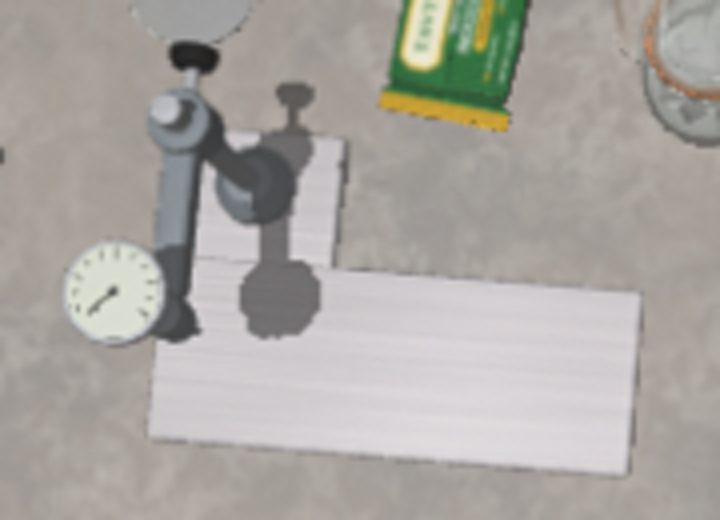

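View pics/c4.png

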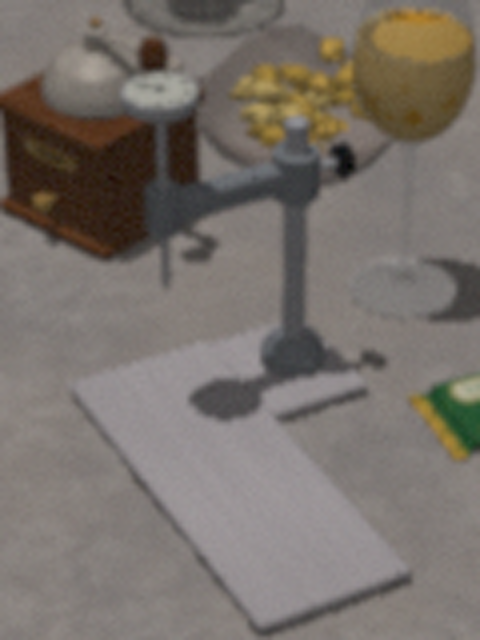

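View pics/c3.png

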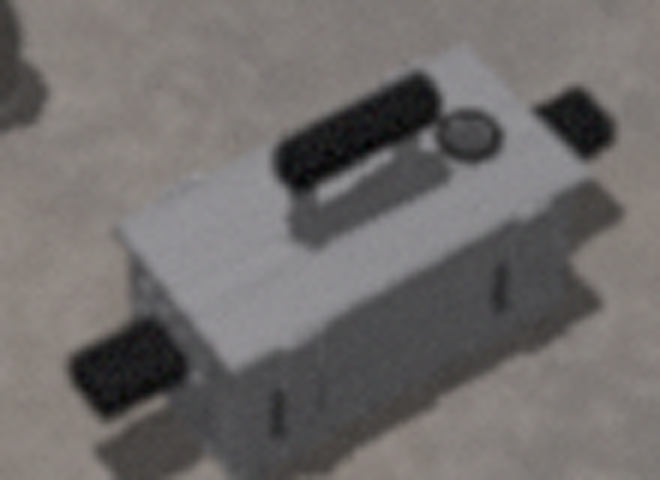

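Run:
```python
from h import *
t=load("top0"); s=load("side0")
o=np.array
def px(a,off,k): return (o(a,float)+.5)/k-.5+o(off)
lid=cast(t,px([(138,149),(298,149),(303,472),(146,475)],(360,230),5),.072)
print("lid",lid.round(4),lid.mean(0))
print("vent top",cast(t,px([(220,204)],(360,230),5),.0745), "side",cast(s,px([(469,135)],(260,300),6),.0745))
print("handle top ends",cast(t,px([(235,242),(237,385)],(360,230),5),.115))
ls=cast(s,px([(115,230),(465,42),(590,172),(237,372)],(260,300),6),.072); print("side lid",ls.round(4),ls.mean(0))
bt=cast(t,px([(640,293),(628,474),(149,438)],(140,130),4),.012); print("bed top",bt.round(4))
bs=cast(s,px([(410,576),(262,628),(72,385)],(230,110),4),.012); print("bed side",bs.round(4))
for b in (bt,bs):
    ey=(b[2]-b[1])[:2]; print(np.linalg.norm(ey),np.linalg.norm((b[0]-b[1])[:2]),np.arctan2(ey[1],ey[0])-np.pi/2)
    L=np.linalg.norm(ey); ey=ey/L; ex=o([ey[1],-ey[0]])
    # use centre of right edge & left edge
    p=(b[1][:2]-ex*-56e-3*1 - ey*(-.237)); q=(b[0][:2]-ex*.056-ey*(-.237)); r=b[2][:2]+ex*.056-ey*.053
    print("origin",p,q,r,(p/2+q/2+r)/2)
print("dial top",cast(t,px([(115,291)],(140,130),4),.267),cast(s,px([(160,90)],(230,110),4),.267))
print("tip side",cast(s,px([(166,285)],(230,110),4),.114))
```

```text
lid [[ 0.537  -0.2436  0.072 ]
 [ 0.5385 -0.3165  0.072 ]
 [ 0.3932 -0.3205  0.072 ]
 [ 0.391  -0.2494  0.072 ]] [ 0.46493747 -0.28248625  0.072     ]
vent top [[ 0.51296752 -0.28068236  0.0745    ]] side [[ 0.51164643 -0.28245537  0.0745    ]]
handle top ends [[ 0.4963361  -0.27981695  0.115     ]
 [ 0.43478885 -0.28149132  0.115     ]]
side lid [[ 0.3897 -0.2518  0.072 ]
 [ 0.5366 -0.2452  0.072 ]
 [ 0.5382 -0.3162  0.072 ]
 [ 0.3934 -0.3217  0.072 ]] [ 0.46448226 -0.28370827  0.072     ]
bed top [[ 0.6696 -0.0413  0.012 ]
 [ 0.5613 -0.0368  0.012 ]
 [ 0.5766  0.25    0.012 ]]
bed side [[ 0.665  -0.0488  0.012 ]
 [ 0.5597 -0.0398  0.012 ]
 [ 0.5771  0.2456  0.012 ]]
0.28718051610782086 0.10845444081972751 -0.0535414448480942
origin [0.62987465 0.19689364] [0.62639468 0.19835125] [0.62972376 0.1940782 ] [0.62892921 0.19585032]
0.2859425006215613 0.1057210951038386 -0.060987236592806804
origin [0.63003558 0.19332099] [0.62358374 0.19117805] [0.62978827 0.18927103] [0.62829897 0.19076028]
dial top [[0.62778839 0.19216855 0.267     ]] [[0.61935581 0.17765022 0.267     ]]
tip side [[0.62436959 0.18719803 0.114     ]]
```

Run:
```python
from h import *
t=load("top0"); s=load("side0")
def corners(x,y,a,pts):
    c,sn=np.cos(a),np.sin(a); pts=np.array(pts,float)
    return np.c_[x+c*pts[:,0]-sn*pts[:,1],y+sn*pts[:,0]+c*pts[:,1],pts[:,2]]
S=(.6285,.1935,-.055)
bed=corners(*S,[(-.056,-.237,.012),(.056,-.237,.012),(.056,.053,.012),(-.056,.053,.012)])
th=corners(*S,[(0,0,.267),(0,0,.114),(.025,0,.267),(-.025,0,.267),(0,.025,.267),(0,-.025,.267)])
for f,n,(x,y,w,h,k) in ((t,"top0",(140,130,180,130,4)),(s,"side0",(230,110,120,160,4))):
    im=np.ascontiguousarray(cv2.resize(f["img"][y:y+h,x:x+w,::-1],None,fx=k,fy=k,interpolation=cv2.INTER_CUBIC))
    tr=lambda P:((proj(f,P)-[x,y]+.5)*k-.5).round().astype(int)
    cv2.polylines(im,[tr(bed)],True,(0,0,255),1)
    for p in tr(th): cv2.circle(im,tuple(int(v) for v in p),3,(0,200,0),-1)
    cv2.imwrite(f"pics/o_{n}.png",im)
    print(tr(th).tolist())
```

```text
[[112, 289], [200, 332], [118, 236], [107, 343], [60, 286], [165, 293]]
[[160, 76], [167, 279], [196, 67], [124, 85], [143, 60], [178, 93]]
```

View pics/o_top0.png

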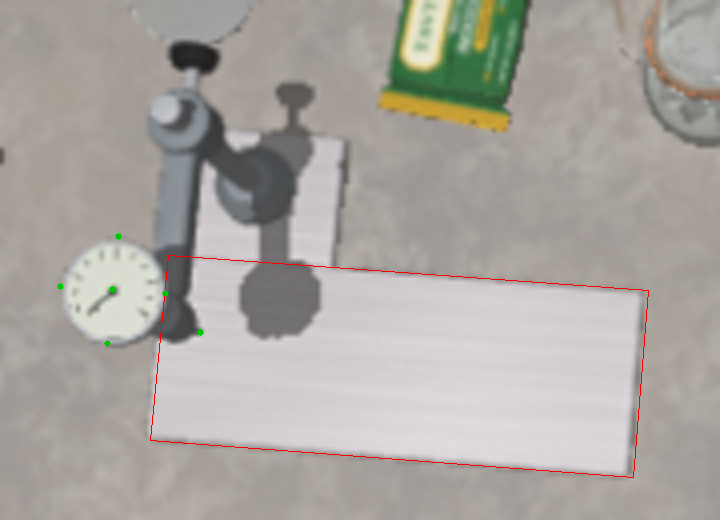

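View pics/o_side0.png

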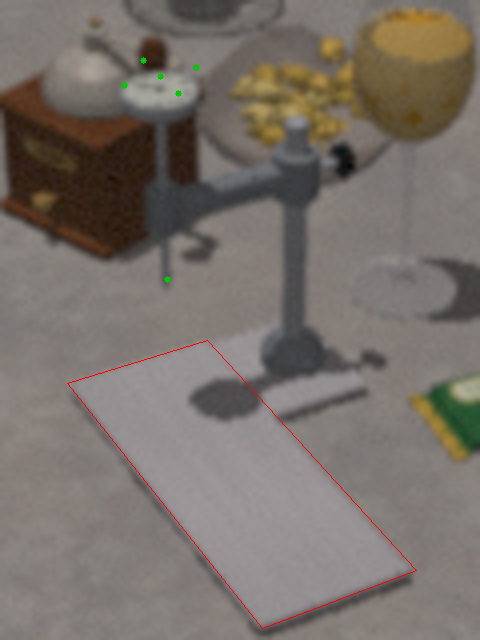

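Run:
```python
from h import *
def pt(f,u,v):
    z=f["range_z"][v,u]; K=np.array([[f["fx"],0,f["cx"]],[0,f["fy"],f["cy"]],[0,0,1]],float)
    p=cv2.undistortPoints(np.array([[[u,v]]],float),K,f["dist"]).ravel()
    c=np.array([p[0]*z,-p[1]*z,-z]); E=f["extrinsics"]; return (E[:3,:3].T@(c-E[:3,3])).round(4)
t=load("top0"); s=load("side0")
for u,v in [(168,202),(172,200),(165,206),(185,160),(240,230),(280,240),(403,310),(405,290)]: print("top",u,v,pt(t,u,v))
for u,v in [(270,132),(266,134),(274,133),(271,161),(310,240),(290,300),(300,350),(320,322),(271,180)]: print("side",u,v,pt(s,u,v))
```

```text
top 168 202 [0.63   0.1962 0.2569]
top 172 200 [0.6342 0.1894 0.2548]
top 165 206 [0.6225 0.202  0.2554]
top 185 160 [0.7239 0.1841 0.2003]
top 240 230 [0.6016 0.0991 0.0121]
top 280 240 [0.5798 0.0032 0.0112]
top 403 310 [ 0.424  -0.2812  0.0709]
top 405 290 [ 0.4702 -0.2777  0.1098]
side 270 132 [0.6321 0.1991 0.254 ]
side 266 134 [0.6172 0.1931 0.2552]
side 274 133 [0.6356 0.1846 0.2568]
side 271 161 [0.6236 0.1829 0.1789]
side 310 240 [0.6484 0.0288 0.0089]
side 290 300 [ 4.965e-01 -1.188e-01 -2.000e-04]
side 300 350 [ 0.4093 -0.2998  0.0726]
side 320 322 [ 0.4614 -0.2896  0.1135]
side 271 180 [0.6271 0.1927 0.1127]
```

Run:
```python
from h import *
t=load("top0"); s=load("side0")
def px(a,off,k): return (np.array(a,float)+.5)/k-.5+np.array(off)
for z in (.252,.256,.260,.267): print(z,cast(t,px([(115,291)],(140,130),4),z)[0],cast(s,px([(160,91)],(230,110),4),z)[0])
for z in (.1,.103,.106): print(z,cast(s,px([(166,284)],(230,110),4),z)[0])
```

```text
0.252 [0.62996022 0.19701286 0.252     ] [0.63212301 0.2011381  0.252     ]
0.256 [0.62938106 0.19572104 0.256     ] [0.62854681 0.19457021 0.256     ]
0.26 [0.62880191 0.19442923 0.26      ] [0.62497061 0.18800233 0.26      ]
0.267 [0.62778839 0.19216855 0.267     ] [0.61871225 0.17650853 0.267     ]
0.1 [0.63505405 0.20677904 0.1       ]
0.103 [0.63289303 0.20280922 0.103     ]
0.106 [0.63073202 0.19883939 0.106     ]
```

```bash
cat >> h.py <<'E'
from scipy.spatial.transform import Rotation as Ro
def plan(pos,yaw,st):
    """row numbers to go from measured pose to (pos, yaw, tool down)"""
    R0=Ro.from_euler("xyz",st["ee_rot"]); R1=Ro.from_euler("xyz",[np.pi,0,yaw])
    d=R0.inv().apply(np.array(pos)-st["eef_pos"])/.3
    r=(R0.inv()*R1).as_rotvec()/(np.pi/3)
    return d.round(4),r.round(4)
E
python3 - <<'E'
from h import *
from station import arm
st=arm.get_state()
for p,y in [((.42,.4,.28),-1.2),((.465,-.2825,.2),-3.107)]: print(plan(p,y,st))
E
```

```text
(array([ 0.6737,  0.4368, -0.18  ]), array([ 1.200e-03, -6.000e-04,  7.125e-01]))
(array([1.8059, 2.4154, 0.0895]), array([ 2.0000e-04, -1.7000e-03,  2.5336e+00]))
```

```bash
python3 -m inch '0 0.67 0.43 -0.18 0 0 0.7;0 0.67 0.43 -0.18 0 0 0.7;0 0.67 0.43 -0.18 0 0 0.7;0 0.67 0.43 -0.18 0 0 0.7;0 0.67 0.43 -0.18 0 0 0.7;0 0.67 0.43 -0.18 0 0 0.7;0 0.67 0.43 -0.18 0 0 0.7' 40
python3 - <<'E'
from h import *
from station import arm
st=arm.get_state(); print(st["eef_pos"],st["ee_rot"])
for p,y in [((.5,.12,.3),-2.1),((.465,-.2825,.2),-3.107)]: print(plan(p,y,st))
E
```

```text
t: 0.85
eef_pos: [0.4206, 0.4017, 0.2809]
ee_rot: [-3.141, 0.001, -1.188]
force: [-0.2, 0.6, -0.4]
width: 0.0878
[0.42057229 0.40171986 0.28093476] [-3.14110932e+00  7.26847923e-04 -1.18831490e+00]
(array([ 0.97  ,  0.1048, -0.0643]), array([-1.000e-04,  9.000e-04,  8.706e-01]))
(array([2.1714, 0.714 , 0.2679]), array([4.0000e-04, 9.0000e-04, 1.8322e+00]))
```

```bash
python3 -m inch '0 0.93 0.2 -0.06 0 0 0.87;0 0.93 0.2 -0.06 0 0 0.87;0 0.93 0.2 -0.06 0 0 0.87;0 0.93 0.2 -0.06 0 0 0.87;0 0.93 0.2 -0.06 0 0 0.87;0 0.93 0.2 -0.06 0 0 0.87;0 0.93 0.2 -0.06 0 0 0.87;0 0.93 0.2 -0.06 0 0 0.87'
python3 - <<'E'
from h import *
from station import arm
st=arm.get_state(); print(st["eef_pos"],st["ee_rot"])
for p,y in [((.46,-.1,.25),-2.9),((.465,-.2825,.2),-3.107)]: print(plan(p,y,st))
E
```

```text
t: 1.65
eef_pos: [0.4689, 0.1216, 0.2982]
ee_rot: [3.141, -0.0, -2.097]
force: [-0.4, 0.2, 0.3]
width: 0.0876
[0.46888762 0.12163085 0.29819563] [ 3.14116989e+00 -1.57363168e-04 -2.09730008e+00]
(array([ 0.6536, -0.3457,  0.1606]), array([ 3.000e-04, -3.000e-04,  7.665e-01]))
(array([ 1.1711, -0.6659,  0.3272]), array([ 3.000e-04, -3.000e-04,  9.642e-01]))
```

```bash
python3 -m inch '0 1 -0.57 0.2 0 0 0.96;0 1 -0.57 0.2 0 0 0.96;0 1 -0.57 0.2 0 0 0.96;0 1 -0.57 0.2 0 0 0.96;0 1 -0.57 0.2 0 0 0.96;0 1 -0.57 0.2 0 0 0.96;0 1 -0.57 0.2 0 0 0.96;0 1 -0.57 0.2 0 0 0.96;0 1 -0.57 0.2 0 0 0.96'
python3 - <<'E'
from h import *
from station import arm
st=arm.get_state(); print(st["eef_pos"],st["ee_rot"])
f=arm.grab_frame("wrist"); cv2.imwrite("pics/w1.png",f["img"][:,:,::-1]); np.savez("pics/w1.npz",pos=st["eef_pos"],rot=st["ee_rot"],**f)
print(plan((.465,-.2825,.18),-3.107,st))
E
```

```text
t: 2.55
eef_pos: [0.466, -0.2238, 0.2374]
ee_rot: [3.141, -0.002, -3.102]
force: [0.1, 0.5, -0.5]
width: 0.0875
[ 0.46601954 -0.22379077  0.23736416] [ 3.14109362e+00 -2.18915341e-03 -3.10235136e+00]
(array([ 0.0107, -0.1955,  0.1911]), array([ 0.0005, -0.0021,  0.0044]))
```

View pics/w1.png

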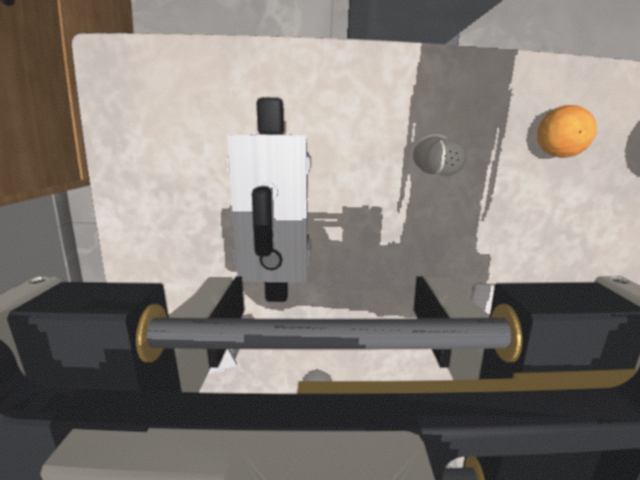

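```bash
cat >> h.py <<'E'
def wT(f):
    T=np.eye(4); T[:3,:3]=Ro.from_euler("xyz",f["rot"]).as_matrix(); T[:3,3]=f["pos"]; return T@f["tool_from_camera"]
E
python3 - <<'E'
from h import *
f=load("w1"); T=wT(f)
print("vent",cast(f,[(271,259.5)],.0745,T)); print("handle",cast(f,[(262,187),(263,254)],.115,T))
c=cast(f,[(229,136),(306,135),(306,283),(232,280)],.072,T); print(c,c.mean(0))
E
```

```text
vent [[ 0.511588   -0.27897637  0.0745    ]]
handle [[ 0.43223351 -0.27909023  0.115     ]
 [ 0.49100712 -0.27925423  0.115     ]]
[[ 0.39313961 -0.31692342  0.072     ]
 [ 0.38991589 -0.24629711  0.072     ]
 [ 0.53718972 -0.2434314   0.072     ]
 [ 0.53688091 -0.32020561  0.072     ]] [ 0.46428153 -0.28171439  0.072     ]
```

```bash
python3 -m inch '0 0.01 -0.19 0.15 0 0 0;0 0.01 -0.19 0.19 0 0 0;0 0.01 -0.19 0.3 0 0 0;0 0.01 -0.19 0.42 0 0 0;0 0.01 -0.19 0.497 0 0 0;0 0.01 -0.19 0.497 0 0 0;0 0.01 -0.19 0.497 0 0 0'
python3 - <<'E'
from h import *
from station import arm
st=arm.get_state(); print(st["eef_pos"],st["ee_rot"])
f=arm.grab_frame("side"); crop("",240,260,150,120,5,"s1",f)
E
```

```text
t: 3.3
eef_pos: [0.4662, -0.2797, 0.0902]
ee_rot: [-3.141, 0.0, -3.099]
force: [0.4, -0.8, 0.3]
width: 0.0877
[ 0.46617769 -0.27966059  0.09018541] [-3.14119702e+00  2.07853640e-05 -3.09940329e+00]
```

View pics/s1.png

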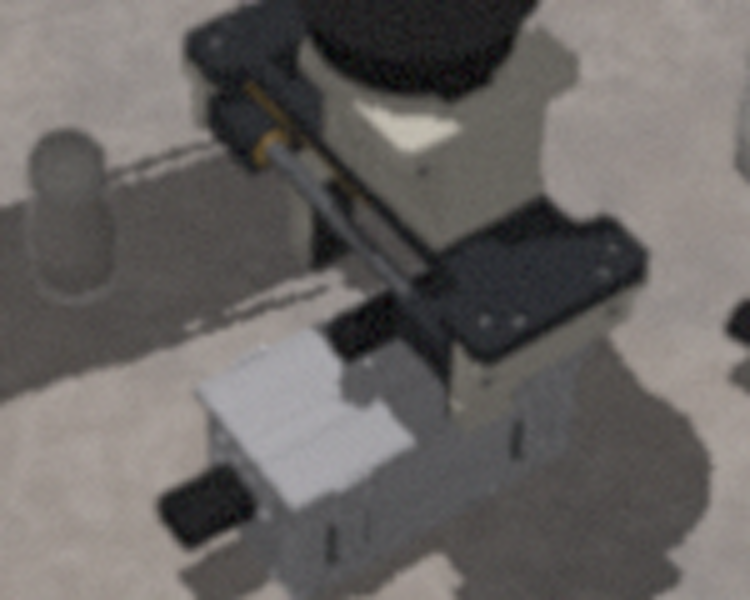

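The fingers straddle the bar handle (around 370,330 in the crop). I'll lower slightly and close.

```bash
python3 -m inch '0 0 -0.005 0.01 0 0 0;1 0 -0.005 0.01 0 0 0;1 0 -0.005 0.01 0 0 0;1 0 -0.005 0.01 0 0 0;1 0 -0.005 0.01 0 0 0;1 0 -0.005 0.01 0 0 0;1 0 -0.005 0.01 0 0 0;1 0 -0.005 0.01 0 0 0;1 0 -0.005 0.01 0 0 0' 50
python3 -m inch '1 0 0 -0.05 0 0 0;1 0 0 -0.1 0 0 0;1 0 0 -0.1 0 0 0;1 0 0 -0.1 0 0 0'
python3 - <<'E'
from h import *
from station import arm
st=arm.get_state(); print(st["eef_pos"],st["ee_rot"],st["width"],st["force"],st["moment"])
f=arm.grab_frame("side"); crop("",240,240,150,120,5,"s2",f)
E
```

```text
t: 4.25
eef_pos: [0.465, -0.2825, 0.0864]
ee_rot: [3.142, -0.0, -3.103]
force: [-0.6, -0.8, -0.1]
width: 0.029
t: 4.65
eef_pos: [0.4643, -0.2819, 0.1154]
ee_rot: [3.141, -0.001, -3.104]
force: [-0.8, 1.2, -7.4]
width: 0.0145
[ 0.46425569 -0.28194095  0.11536005] [ 3.14051853e+00 -1.07955574e-03 -3.10377895e+00] 0.014516507683283343 [-0.76488772  1.21682262 -7.4494969 ] [ 0.13151154 -0.14876594  0.02588655]
```

View pics/s2.png

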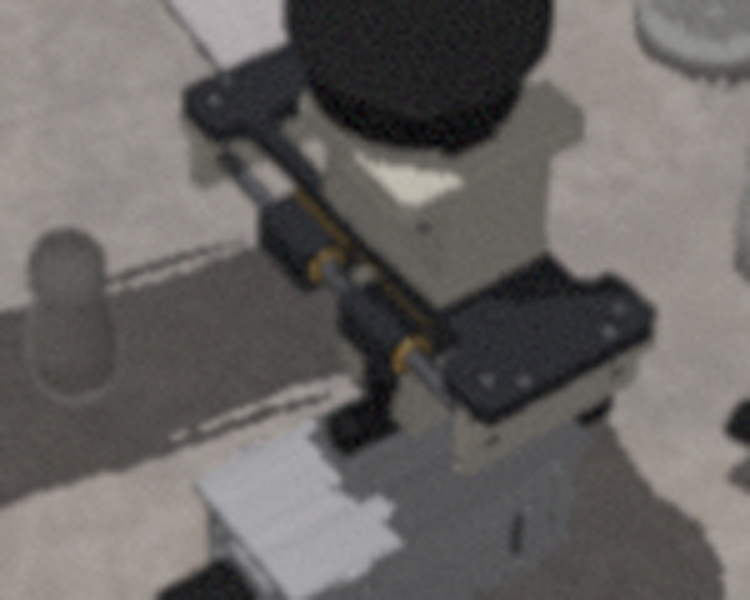

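```bash
python3 -m inch '1 0 0 -0.05 0 0 0;1 0 0 -0.12 0 0 0;1 0 0 -0.2 0 0 0;1 0 0 -0.28 0 0 0;1 0 0 -0.35 0 0 0;1 0 0 -0.35 0 0 0;1 0 0 -0.35 0 0 0'
python3 - <<'E'
from h import *
from station import arm
st=arm.get_state(); print(st["eef_pos"],st["ee_rot"],st["width"],st["force"],st["moment"])
f=arm.grab_frame("side"); crop("",240,180,150,150,4,"s3",f); np.savez("pics/s3.npz",**f)
st=arm.get_state()
f=arm.grab_frame("wrist"); cv2.imwrite("pics/w3.png",f["img"][:,:,::-1]); np.savez("pics/w3.npz",pos=st["eef_pos"],rot=st["ee_rot"],**f)
E
```

```text
t: 5.4
eef_pos: [0.4645, -0.2819, 0.2198]
ee_rot: [3.14, -0.001, -3.104]
force: [-0.2, 0.0, -8.4]
width: 0.015
[ 0.46448144 -0.28192866  0.21981084] [ 3.14031318e+00 -1.16954804e-03 -3.10364273e+00] 0.015013621458026958 [-2.10050696e-01  4.19087785e-03 -8.44183449e+00] [ 0.12168816 -0.11251763  0.03727704]
```

View pics/s3.png

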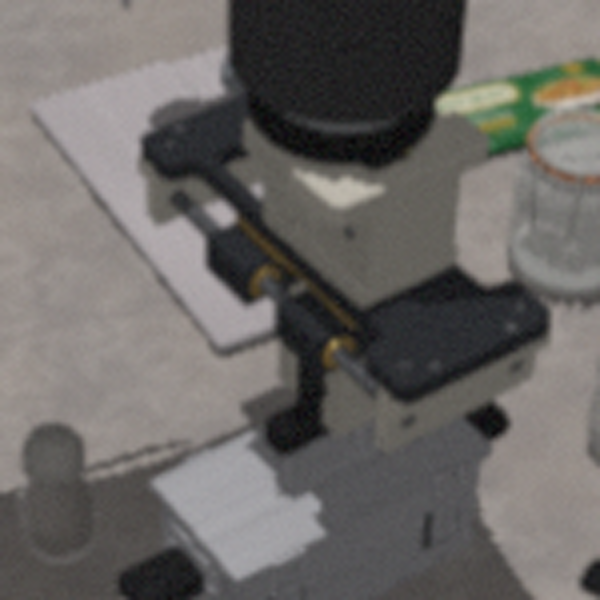

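View pics/w3.png

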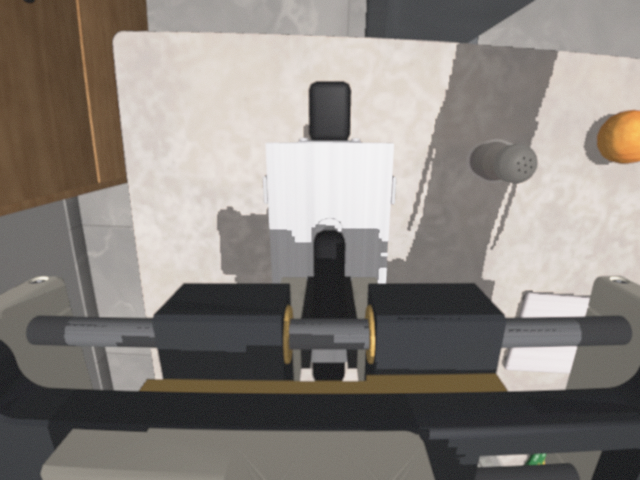

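Run:
```python
from h import *
f=load("w3"); T=wT(f)
for off in (.012,.0145,.02,.025,.03):
    z=f["pos"][2]-off; c=cast(f,[(266,143),(394,143)],z,T); g=cast(f,[(309,83),(350,83)],z-.0185,T)
    print(off,np.linalg.norm(c[0]-c[1]),c.mean(0)-f["pos"],np.arctan2(*(c[1]-c[0])[:2]), (g.mean(0)-f["pos"]).round(4))
from station import arm
s=load("s3")
st=arm.get_state(); print(plan((.45,-.12,.23),-2.7,st),plan((.5,-.02,.23),-2.2,st))
```

```text
0.012 0.06183798784571517 [-0.07412785 -0.00118573 -0.012     ] -0.03699711773223006 [-0.1035 -0.0025 -0.0305]
0.0145 0.06274990439080795 [-0.07406165 -0.00116665 -0.0145    ] -0.03699711773222962 [-0.1038 -0.0025 -0.033 ]
0.02 0.06475612079001204 [-0.07391599 -0.00112469 -0.02      ] -0.036997117732229606 [-0.1046 -0.0025 -0.0385]
0.025 0.06657995388019756 [-0.07378358 -0.00108654 -0.025     ] -0.03699711773222967 [-0.1052 -0.0025 -0.0435]
0.03 0.06840378697038309 [-0.07365117 -0.00104838 -0.03      ] -0.036997117732230536 [-0.1059 -0.0025 -0.0485]
(array([ 0.0255,  0.5411, -0.0353]), array([ 0.0022, -0.0029, -0.3853])) (array([-0.1537,  0.8678, -0.0354]), array([ 0.0029, -0.0024, -0.8628]))
```

Run:
```python
from h import *
f=load("w3"); T=wT(f)
K=np.array([[f["fx"],0,f["cx"]],[0,f["fy"],f["cy"]],[0,0,1]],float)
for u,v in [(290,180),(370,180),(330,160),(330,250),(330,110)]:
    z=f["range_z"][v,u]; p=cv2.undistortPoints(np.array([[[u,v]]],float),K,f["dist"]).ravel()
    P=T@[p[0]*z,-p[1]*z,-z,1]; print(u,v,(P[:3]-f["pos"]).round(4))
```

```text
290 180 [-0.0517 -0.0233 -0.0397]
370 180 [-0.0535  0.0229 -0.0396]
330 160 [-0.0639 -0.0006 -0.0397]
330 250 [-0.0245  0.0006  0.0024]
330 110 [-0.0921 -0.0016 -0.0591]
```

The depth shows the lid 40 mm below the TCP. The fingers closed late, during the lift, so only about 3 mm of the bar is held. I'll set the press back down and take a proper grasp.

```bash
python3 -m inch '1 0 0 0.06 0 0 0;1 0 0 0.13 0 0 0;1 0 0 0.2 0 0 0;1 0 0 0.27 0 0 0;1 0 0 0.32 0 0 0;1 0 0 0.34 0 0 0;1 0 0 0.35 0 0 0;1 0 0 0.355 0 0 0;1 0 0 0.358 0 0 0;1 0 0 0.358 0 0 0;1 0 0 0.358 0 0 0'
```

```text
t: 6.6
eef_pos: [0.4653, -0.2825, 0.1146]
ee_rot: [-3.141, 0.001, -3.103]
force: [-0.2, 0.1, -7.9]
width: 0.0145
```

```bash
python3 -m inch '1 0 0 0.004 0 0 0;1 0 0 0.008 0 0 0;1 0 0 0.008 0 0 0;1 0 0 0.008 0 0 0'
```

```text
t: 7.0
eef_pos: [0.465, -0.2824, 0.1116]
ee_rot: [3.142, -0.0, -3.103]
force: [0.1, -0.3, -7.6]
width: 0.0147
```

```bash
python3 -m inch '1 0 0 0.004 0 0 0;1 0 0 0.008 0 0 0;1 0 0 0.008 0 0 0;1 0 0 0.008 0 0 0'
```

```text
t: 7.4
eef_pos: [0.4653, -0.2826, 0.1114]
ee_rot: [-3.141, 0.001, -3.102]
force: [-5.1, 5.1, 13.2]
width: 0.0144
```

```bash
python3 -m inch '1 0 0 -0.004 0 0 0;0 0 0 -0.004 0 0 0;0 0 0 -0.004 0 0 0;0 0 0 -0.004 0 0 0;0 0 0 -0.004 0 0 0;0 0 0 0.03 0 0 0;0 0 0 0.07 0 0 0;0 0 0 0.074 0 0 0;0 0 0 0.074 0 0 0'
python3 -m inch '1 0 0 0 0 0 0;1 0 0 0 0 0 0;1 0 0 0 0 0 0;1 0 0 0 0 0 0;1 0 0 0 0 0 0;1 0 0 0 0 0 0;1 0 0 0 0 0 0;1 0 0 0 0 0 0;1 0 0 0 0 0 0;1 0 0 0 0 0 0;1 0 0 0 0 0 0;1 0 0 0 0 0 0' 50
```

```text
t: 8.3
eef_pos: [0.4644, -0.2824, 0.0861]
ee_rot: [3.141, -0.002, -3.103]
force: [0.0, 0.7, -0.4]
width: 0.0727
t: 9.5
eef_pos: [0.465, -0.2824, 0.0871]
ee_rot: [-3.142, 0.0, -3.103]
force: [0.7, 0.2, 0.2]
width: 0.0155
```

```bash
python3 -m inch '1 0 0 0 0 0 0;1 0 0 0 0 0 0;1 0 0 -0.03 0 0 0;1 0 0 -0.1 0 0 0;1 0 0 -0.18 0 0 0;1 0 0 -0.26 0 0 0;1 0 0 -0.34 0 0 0;1 0 0 -0.42 0 0 0;1 0 0 -0.47 0 0 0;1 0 0 -0.47 0 0 0'
python3 - <<'E'
from h import *
from station import arm
st=arm.get_state(); print(st["width"],st["force"])
f=arm.grab_frame("wrist"); f.update(pos=st["eef_pos"],rot=st["ee_rot"]); T=wT(f)
K=np.array([[f["fx"],0,f["cx"]],[0,f["fy"],f["cy"]],[0,0,1]],float)
for u,v in [(290,190),(370,190),(330,170),(330,250),(290,150),(370,150)]:
    z=f["range_z"][v,u]; p=cv2.undistortPoints(np.array([[[u,v]]],float),K,np.array(f["dist"])).ravel()
    P=T@[p[0]*z,-p[1]*z,-z,1]; print(u,v,(P[:3]-f["pos"]).round(4))
cv2.imwrite("pics/w4.png",f["img"][:,:,::-1]); np.savez("pics/w4.npz",**f)
print(plan((.45,-.12,.24),-2.7,st),plan((.5,-.02,.24),-2.2,st))
E
```

```text
t: 10.5
eef_pos: [0.4655, -0.2825, 0.23]
ee_rot: [-3.141, 0.003, -3.103]
force: [-1.1, -0.4, -7.5]
width: 0.0158
0.015789712050628686 [-1.10345051 -0.38692873 -7.52717779]
290 190 [-0.0498 -0.0208 -0.0159]
370 190 [-0.0511  0.0203 -0.0174]
330 170 [-0.0606 -0.0007 -0.0164]
330 250 [-0.0314  0.0002  0.0217]
290 150 [-0.0697 -0.021  -0.0168]
370 150 [-0.0713  0.0186 -0.0155]
(array([ 0.0308,  0.5432, -0.0339]), array([-0.0011,  0.0025, -0.3849])) (array([-0.1485,  0.8699, -0.0336]), array([-0.0017,  0.0022, -0.8624]))
```

View pics/w4.png

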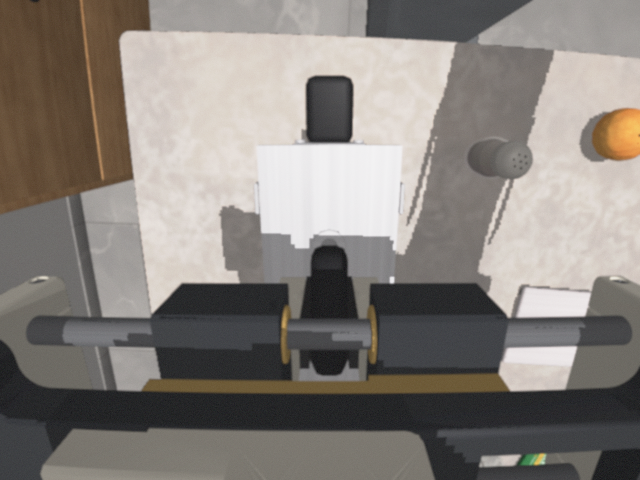

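```bash
python3 -m inch '1 0 0.06 -0.01 0 0 -0.05;1 -0.02 0.16 -0.02 0 0 -0.15;1 -0.04 0.26 -0.03 0 0 -0.26;1 -0.06 0.36 -0.03 0 0 -0.37;1 -0.08 0.46 -0.03 0 0 -0.48;1 -0.1 0.55 -0.03 0 0 -0.59;1 -0.12 0.63 -0.03 0 0 -0.7;1 -0.14 0.7 -0.03 0 0 -0.8;1 -0.145 0.74 -0.03 0 0 -0.86;1 -0.145 0.74 -0.03 0 0 -0.86;1 -0.145 0.74 -0.03 0 0 -0.86'
python3 - <<'E'
from h import *
from station import arm
st=arm.get_state(); print(st["eef_pos"],st["width"],st["force"])
print(plan((.6203,.040,.24),-1.627,st))
E
```

```text
t: 11.65
eef_pos: [0.499, -0.0588, 0.2356]
ee_rot: [3.139, -0.002, -2.203]
force: [-0.8, 0.0, -6.5]
width: 0.0153
[ 0.49897137 -0.0588256   0.23560391] 0.015306418457587746 [-0.7978602  0.0255706 -6.4925572]
(array([-0.5047, -0.1315, -0.0159]), array([ 0.0025, -0.0012, -0.5502]))
```

```bash
python3 -m inch '1 -0.04 -0.01 0 0 0 -0.06;1 -0.11 -0.03 0 0 0 -0.14;1 -0.18 -0.05 0 0 0 -0.22;1 -0.26 -0.07 0 0 0 -0.3;1 -0.34 -0.09 0 0 0 -0.38;1 -0.42 -0.11 0 0 0 -0.46;1 -0.48 -0.125 0 0 0 -0.53;1 -0.505 -0.132 0 0 0 -0.55;1 -0.505 -0.132 0 0 0 -0.55;1 -0.505 -0.132 0 0 0 -0.55'
python3 - <<'E'
from h import *
from station import arm
st=arm.get_state(); print(st["eef_pos"],st["width"],st["force"])
print(plan((.6203,.040,.10),-1.627,st))
f=arm.grab_frame("top"); np.savez("pics/t5.npz",**f); crop("",140,130,200,150,4,"t5",f)
f=arm.grab_frame("side"); np.savez("pics/s5.npz",**f); crop("",200,90,190,160,4,"s5",f)
E
```

```text
t: 12.65
eef_pos: [0.6206, 0.0391, 0.2363]
ee_rot: [3.14, -0.001, -1.629]
force: [-0.4, 0.3, -6.6]
width: 0.0157
[0.62057835 0.03905609 0.23631572] 0.015657555107699034 [-0.3588209   0.29683578 -6.64865276]
(array([-3.400e-03,  3.000e-04,  4.544e-01]), array([ 0.0017, -0.0006, -0.0019]))
```

View pics/t5.png

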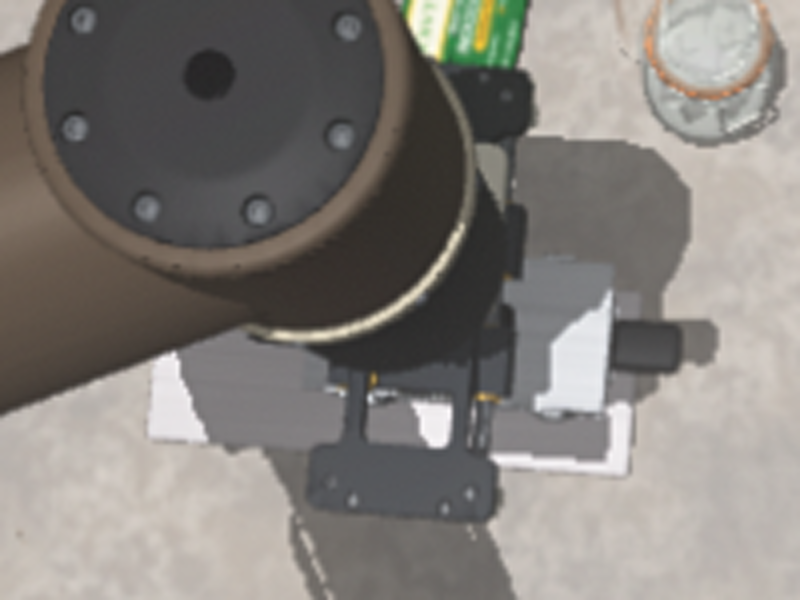

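View pics/s5.png

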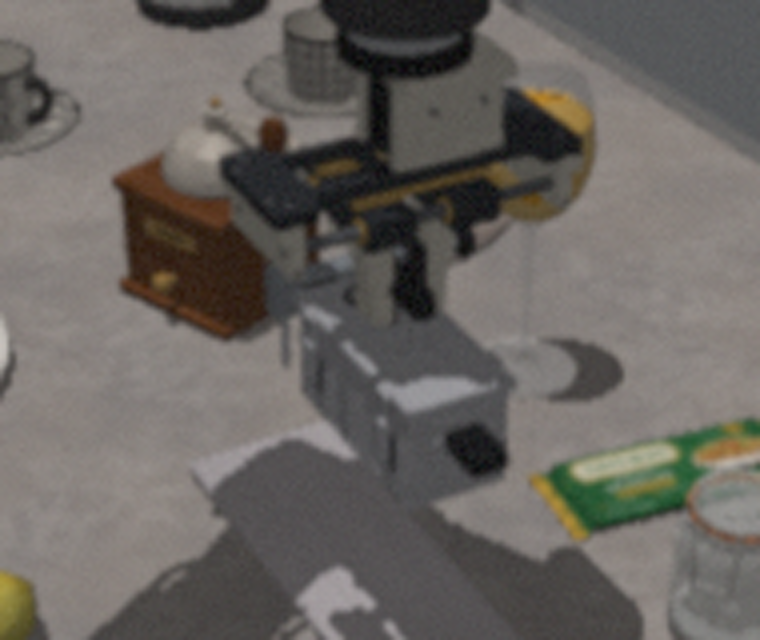

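Run:
```python
from h import *
from station import arm
print(arm.get_state()["q"])
f=load("t5"); K=np.array([[f["fx"],0,f["cx"]],[0,f["fy"],f["cy"]],[0,0,1]],float)
for u,v in [(150,200),(160,215),(190,165),(170,150),(145,215),(230,170),(220,210)]:
    z=f["range_z"][v,u]; p=cv2.undistortPoints(np.array([[[u,v]]],float),K,f["dist"]).ravel()
    E=f["extrinsics"]; print(u,v,(E[:3,:3].T@(np.array([p[0]*z,-p[1]*z,-z])-E[:3,3])).round(3))
cv2.imwrite("pics/t5f.png",f["img"][:,:,::-1]); cv2.imwrite("pics/s5f.png",load("s5")["img"][:,:,::-1])
```

```text
[ 3.76405376e-01  2.66184839e-01 -9.58079068e-02 -7.27947797e-05
 -1.20944028e+00 -4.33992614e-01]
150 200 [0.574 0.087 0.651]
160 215 [0.561 0.081 0.636]
190 165 [0.605 0.04  0.677]
170 150 [0.62  0.06  0.678]
145 215 [0.56  0.096 0.641]
230 170 [0.601 0.001 0.677]
220 210 [0.574 0.029 0.584]
```

View pics/s5f.png

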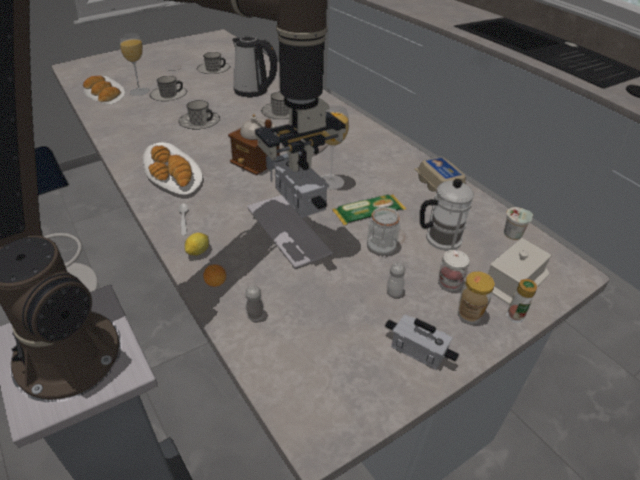

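View pics/t5f.png

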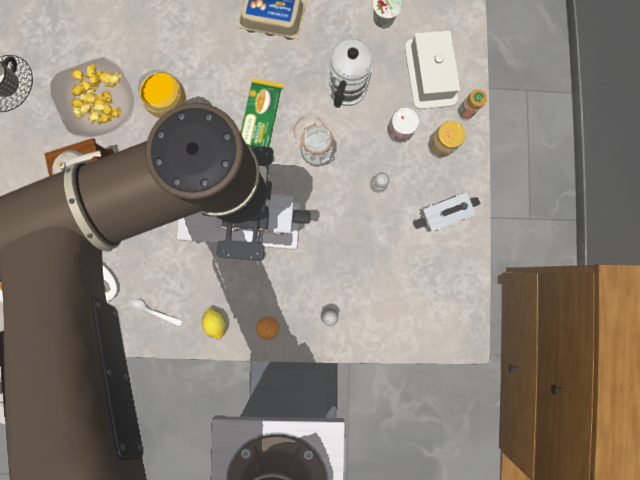

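```bash
python3 -m inch '1 0 0 0.05 0 0 0;1 0 0 0.13 0 0 0;1 0 0 0.21 0 0 0;1 0 0 0.29 0 0 0;1 0 0 0.36 0 0 0;1 0 0 0.41 0 0 0;1 0 0 0.43 0 0 0;1 0 0 0.44 0 0 0;1 0 0 0.445 0 0 0;1 0 0 0.445 0 0 0'
python3 -m inch '1 0 0 0.004 0 0 0;1 0 0 0.008 0 0 0;1 0 0 0.008 0 0 0'
```

```text
t: 13.75
eef_pos: [0.6219, 0.04, 0.1044]
ee_rot: [-3.14, 0.0, -1.627]
force: [-0.5, 0.2, -7.0]
width: 0.0156
t: 14.05
eef_pos: [0.6214, 0.04, 0.1012]
ee_rot: [-3.142, 0.0, -1.627]
force: [-0.0, 0.8, -7.3]
width: 0.0154
```

```bash
python3 -m inch '1 0 0 0.003 0 0 0;1 0 0 0.006 0 0 0;1 0 0 0.006 0 0 0'
```

```text
t: 14.35
eef_pos: [0.6213, 0.0399, 0.0992]
ee_rot: [3.141, -0.0, -1.627]
force: [-0.1, -0.1, -7.7]
width: 0.0156
```

```bash
python3 -m inch '1 0 0 0.003 0 0 0;1 0 0 0.006 0 0 0;1 0 0 0.006 0 0 0'
```

```text
t: 14.65
eef_pos: [0.6216, 0.0399, 0.0991]
ee_rot: [-3.141, -0.0, -1.626]
force: [-5.2, 1.3, 5.6]
width: 0.0158
```

```bash
python3 -m inch '1 0 0 -0.004 0 0 0;0.5 0 0 -0.004 0 0 0;0.5 0 0 -0.004 0 0 0;0.5 0 0 -0.004 0 0 0;0.5 0 0 -0.004 0 0 0;0.5 0 0 -0.004 0 0 0;0.5 0 0 -0.08 0 0 0;0.5 0 0 -0.2 0 0 0;0.5 0 0 -0.35 0 0 0;0.5 0 0 -0.45 0 0 0;0.5 0 0 -0.45 0 0 0;0.5 0 0 -0.45 0 0 0'
python3 - <<'E'
from h import *
from station import arm
st=arm.get_state(); print(st["eef_pos"],st["ee_rot"],st["width"],st["force"])
f=arm.grab_frame("wrist"); f.update(pos=st["eef_pos"],rot=st["ee_rot"]);cv2.imwrite("pics/w6.png",f["img"][:,:,::-1]); np.savez("pics/w6.npz",**f)
f=arm.grab_frame("side"); np.savez("pics/s6.npz",**f); crop("",200,90,190,160,4,"s6",f)
E
```

```text
t: 15.85
eef_pos: [0.6216, 0.0401, 0.2332]
ee_rot: [-3.14, 0.001, -1.627]
force: [0.2, -0.2, -0.7]
width: 0.0436
[0.62157403 0.04010298 0.23324997] [-3.14008301e+00  1.01621216e-03 -1.62679251e+00] 0.04357562564827045 [ 0.21880887 -0.23361353 -0.66470709]
```

View pics/w6.png

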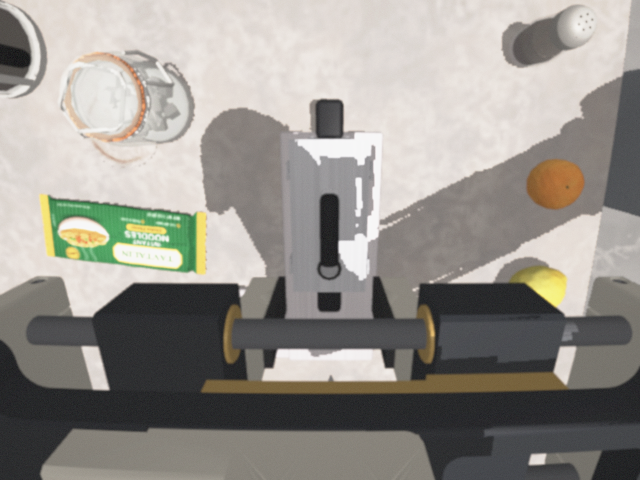

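View pics/s6.png

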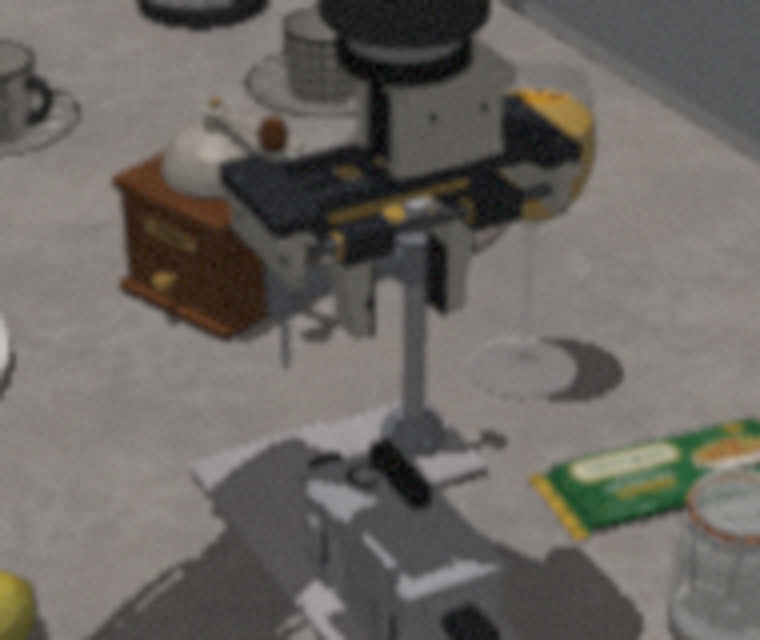

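Run:
```python
from h import *
f=load("w6"); T=wT(f)
print("vent",cast(f,[(329,269)],.0865,T)); print("handle",cast(f,[(330,194),(328,262)],.127,T))
c=cast(f,[(287,133),(380,132),(375,290),(285,290)],.084,T); print(c)
g=cast(f,[(330,100)],.0655,T); print("grip end",g)
s=load("s6"); 
def px(a,off,k): return (np.array(a,float)+.5)/k-.5+np.array(off)
print("side vent",cast(s,px([(365,475)],(200,90),4),.0865))
```

```text
vent [[0.62433946 0.08860513 0.0865    ]]
handle [[0.61898982 0.00868767 0.127     ]
 [0.62381919 0.06539826 0.127     ]]
[[ 0.65353829 -0.03912242  0.084     ]
 [ 0.57309381 -0.03540864  0.084     ]
 [ 0.58010117  0.11471592  0.084     ]
 [ 0.66928881  0.10970511  0.084     ]]
grip end [[ 0.6147225 -0.0654214  0.0655   ]]
side vent [[0.62425172 0.08522491 0.0865    ]]
```

```bash
python3 -m inch '0.3 0.16 0 0 0 0 0;0.3 0.31 0 0 0 0 0;0.3 0.31 0 0.1 0 0 0;0.3 0.31 0 0.25 0 0 0;0.3 0.31 0 0.4 0 0 0;0.3 0.31 0 0.52 0 0 0;0.3 0.31 0 0.6 0 0 0;0.3 0.31 0 0.645 0 0 0;0.3 0.31 0 0.645 0 0 0;0.3 0.31 0 0.645 0 0 0'
python3 - <<'E'
from h import *
from station import arm
st=arm.get_state(); print(st["eef_pos"],st["ee_rot"],st["width"],st["force"])
f=arm.grab_frame("wrist"); f.update(pos=st["eef_pos"],rot=st["ee_rot"]);cv2.imwrite("pics/w7.png",f["img"][:,:,::-1]); np.savez("pics/w7.npz",**f)
f=arm.grab_frame("side"); np.savez("pics/s7.npz",**f); crop("",200,90,190,180,4,"s7",f)
f=arm.grab_frame("top"); np.savez("pics/t7.npz",**f); crop("",140,130,200,150,4,"t7",f)
E
```

```text
t: 16.95
eef_pos: [0.6166, -0.0529, 0.0395]
ee_rot: [-3.141, -0.0, -1.626]
force: [0.7, -0.1, 0.6]
width: 0.0611
[ 0.61664432 -0.0529142   0.03945183] [-3.14144351e+00 -3.06160927e-04 -1.62627894e+00] 0.06106940702138859 [ 0.65766344 -0.08608238  0.61849329]
```

View pics/w7.png

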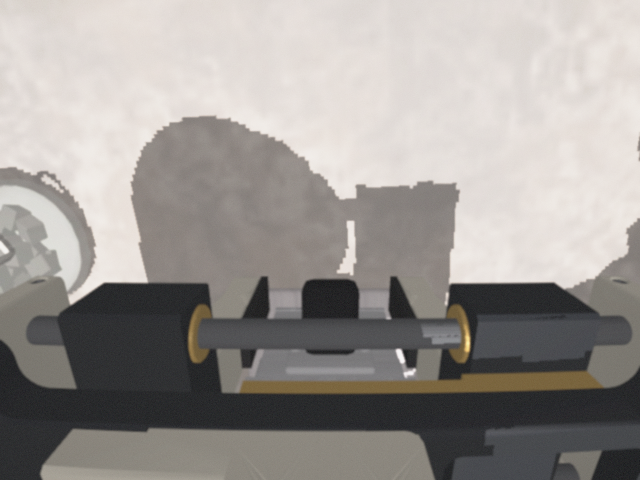

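View pics/s7.png

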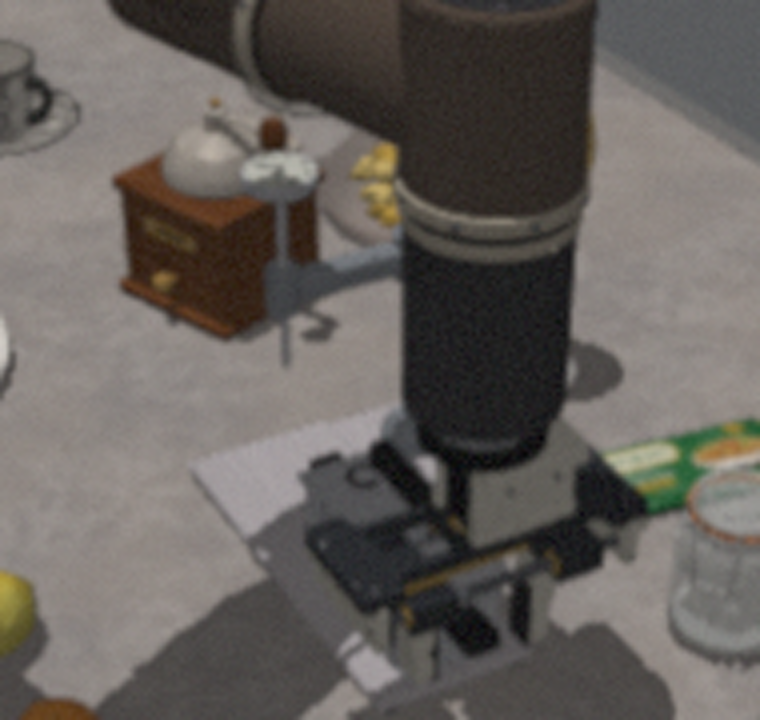

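View pics/t7.png

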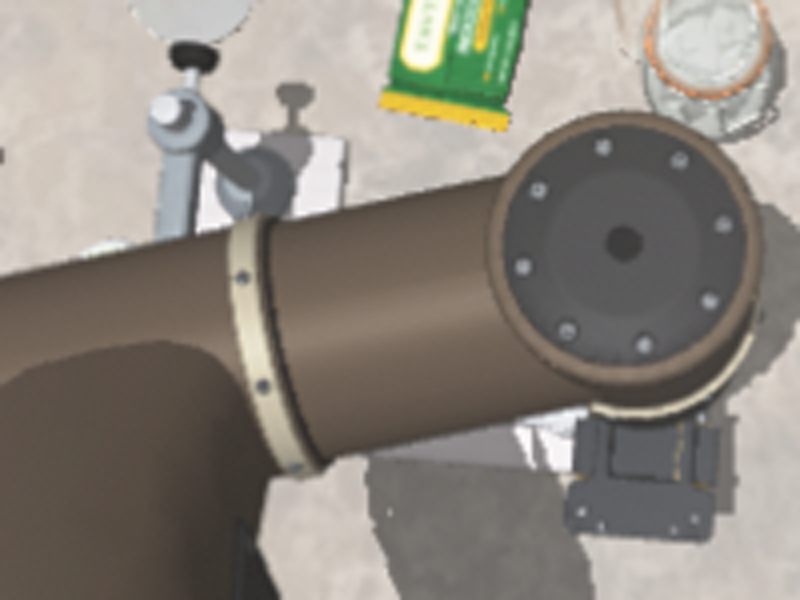

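Run:
```python
from h import *
f=load("t7"); K=np.array([[f["fx"],0,f["cx"]],[0,f["fy"],f["cy"]],[0,0,1]],float)
for u,v in [(160,200),(160,215),(220,210),(230,185),(230,230),(240,205),(300,190)]:
    z=f["range_z"][v,u]; p=cv2.undistortPoints(np.array([[[u,v]]],float),K,f["dist"]).ravel()
    E=f["extrinsics"]; print(u,v,(E[:3,:3].T@(np.array([p[0]*z,-p[1]*z,-z])-E[:3,3])).round(3))
```

```text
160 200 [0.604 0.144 0.454]
160 215 [0.581 0.139 0.466]
220 210 [0.59  0.054 0.464]
230 185 [0.628 0.044 0.45 ]
230 230 [0.563 0.041 0.451]
240 205 [0.597 0.026 0.464]
300 190 [ 0.618 -0.059  0.482]
```

```bash
python3 -m inch '1 0 0 0 0 0 0;1 0 0 0 0 0 0;1 0 0 0 0 0 0;1 0 0 0 0 0 0;1 0 0 0 0 0 0;1 0 0 0 0 0 0;1 0 0 0 0 0 0;1 0 0 0 0 0 0;1 0 0 0 0 0 0' 25
python3 - <<'E'
from h import *
from station import arm
st=arm.get_state(); print(st["eef_pos"],st["ee_rot"],st["width"],st["force"],st["moment"])
f=arm.grab_frame("side"); np.savez("pics/s8.npz",**f); crop("",260,180,80,80,8,"s8",f)
E
```

```text
t: 18.0
eef_pos: [0.6162, -0.0529, 0.0391]
ee_rot: [-3.142, -0.0, -1.627]
force: [-0.5, -0.7, 1.3]
width: 0.0259
[ 0.61621437 -0.0529266   0.03912521] [-3.14158610e+00 -1.57099609e-05 -1.62664192e+00] 0.025870840071202703 [-0.47902261 -0.71977254  1.34711545] [0.13928745 0.18188107 0.0046703 ]
```

View pics/s8.png

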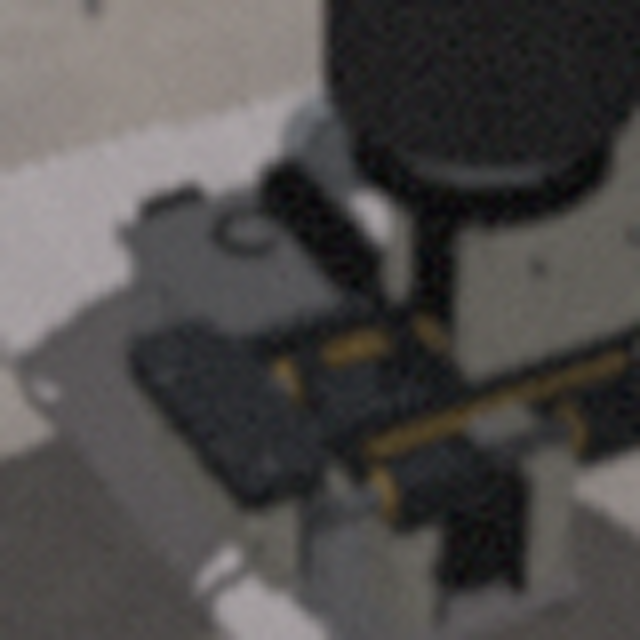

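```bash
python3 -m inch '1 -0.02 0 0 0 0 0;1 -0.05 0 0 0 0 0;1 -0.08 0 0 0 0 0;1 -0.12 0 0 0 0 0;1 -0.16 0 0 0 0 0;1 -0.2 0.002 0 0 0 0;1 -0.24 0.002 0 0 0 0;1 -0.27 0.004 0 0 0 0;1 -0.3 0.004 0 0 0 0;1 -0.32 0.004 0 0 0 0;1 -0.33 0.004 0 0 0 0;1 -0.33 0.004 0 0 0 0'
python3 - <<'E'
from h import *
from station import arm
st=arm.get_state(); print(st["eef_pos"],st["ee_rot"],st["width"],st["force"],st["moment"])
f=arm.grab_frame("side"); np.savez("pics/s9.npz",**f); crop("",240,110,90,110,6,"s9",f)
f=arm.grab_frame("top"); np.savez("pics/t9.npz",**f); crop("",140,130,200,150,4,"t9",f)
E
```

```text
t: 19.25
eef_pos: [0.6204, 0.0461, 0.0391]
ee_rot: [3.141, -0.0, -1.626]
force: [-0.9, -1.1, 3.6]
width: 0.0258
[0.62040272 0.04608705 0.03907953] [ 3.14132971e+00 -1.62299517e-04 -1.62641494e+00] 0.025811920931217442 [-0.9122516  -1.10164435  3.57087165] [-0.55845975  0.43405963 -0.02354479]
```

View pics/s9.png

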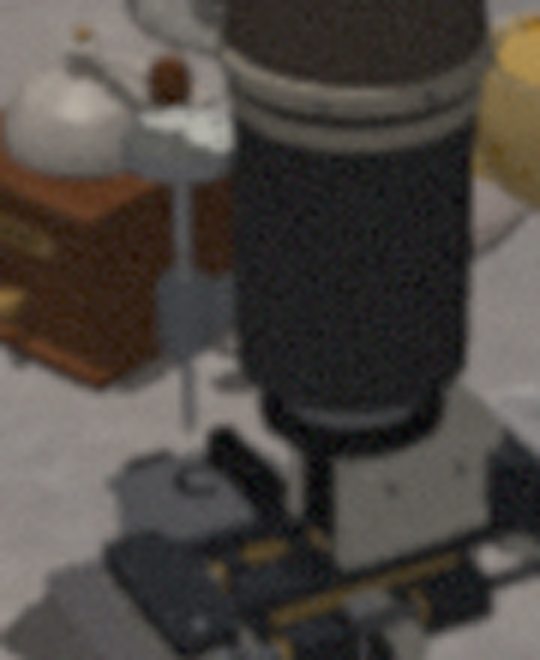

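View pics/t9.png

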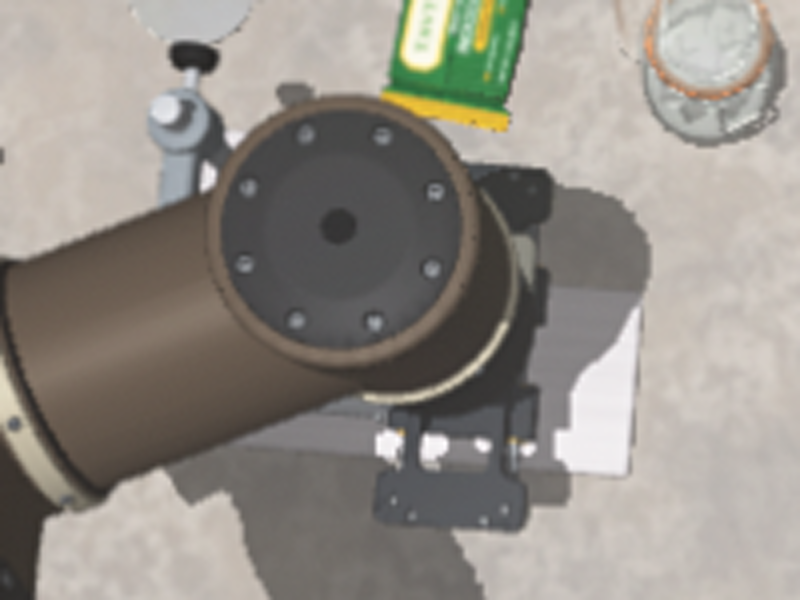

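Run:
```python
from h import *
s=load("s9")
x,y,w,h,k=255,165,40,40,14
im=np.ascontiguousarray(cv2.resize(s["img"][y:y+h,x:x+w,::-1],None,fx=k,fy=k,interpolation=cv2.INTER_CUBIC))
tr=lambda P:((proj(s,P)-[x,y]+.5)*k-.5)
for z in np.arange(.0845,.16,.01):
    p=tr([.629,.195,z])[0]; cv2.circle(im,(int(p[0]),int(p[1])),2,(0,255,0),-1)
a=np.linspace(0,6.28,60); Y=np.pi/2-.056
g=.093+.048
c=np.array([.6204+g*np.cos(Y),.0461+g*np.sin(Y),.0865]); print(c)
for r in (.0125,.0085):
    cv2.polylines(im,[tr(np.c_[c[0]+r*np.cos(a),c[1]+r*np.sin(a),0*a+c[2]]).astype(int)],True,(0,0,255),1)
cv2.imwrite("pics/s9z.png",im)
crop("s9",x,y,w,h,k,"s9y")
```

```text
[0.62829187 0.18687897 0.0865    ]
```

View pics/s9z.png

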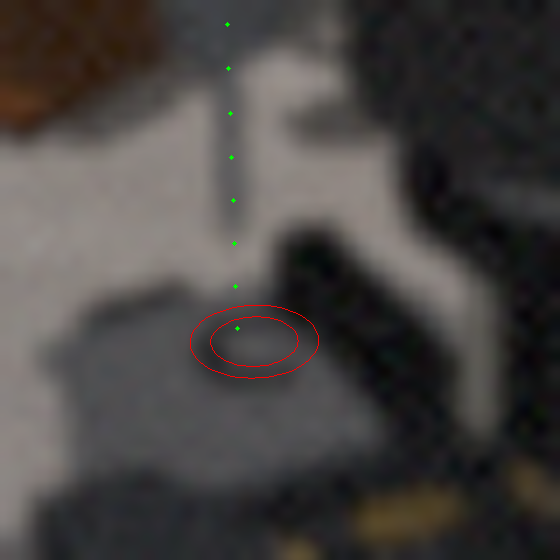

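View pics/s9y.png

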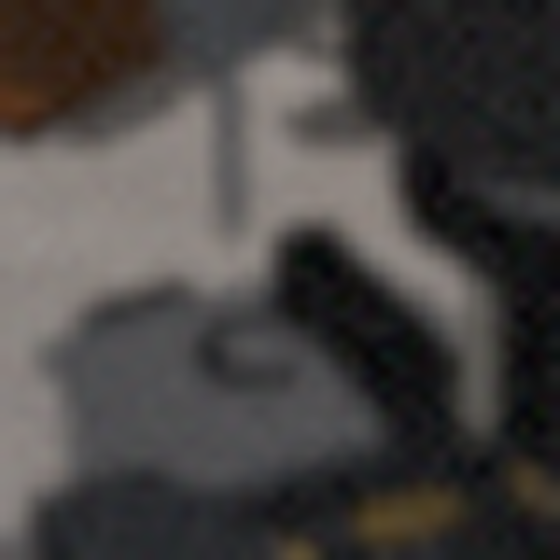

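```bash
python3 -m inch '1 -0.008 0 0 0 0 0;1 -0.016 0 0 0 0 0;1 -0.024 0 0 0 0 0;1 -0.032 0 0 0 0 0;1 -0.032 0 0 0 0 0;1 -0.032 0 0 0 0 0'
python3 - <<'E'
from h import *
from station import arm
s=arm.grab_frame("side"); np.savez("pics/s10.npz",**s)
x,y,w,h,k=255,160,40,40,14
im=np.ascontiguousarray(cv2.resize(s["img"][y:y+h,x:x+w,::-1],None,fx=k,fy=k,interpolation=cv2.INTER_CUBIC))
tr=lambda P:((proj(s,P)-[x,y]+.5)*k-.5)
im0=im.copy()
for z in np.arange(.0845,.16,.01):
    p=tr([.629,.195,z])[0]; cv2.circle(im,(int(p[0]),int(p[1])),2,(0,255,0),-1)
cv2.imwrite("pics/s10z.png",np.hstack([im[:, :400],im0[:, :400]]))
E
```

```text
t: 19.95
eef_pos: [0.621, 0.0552, 0.0391]
ee_rot: [3.141, -0.0, -1.627]
force: [-0.7, -4.8, 2.8]
width: 0.0257
```

View pics/s10z.png

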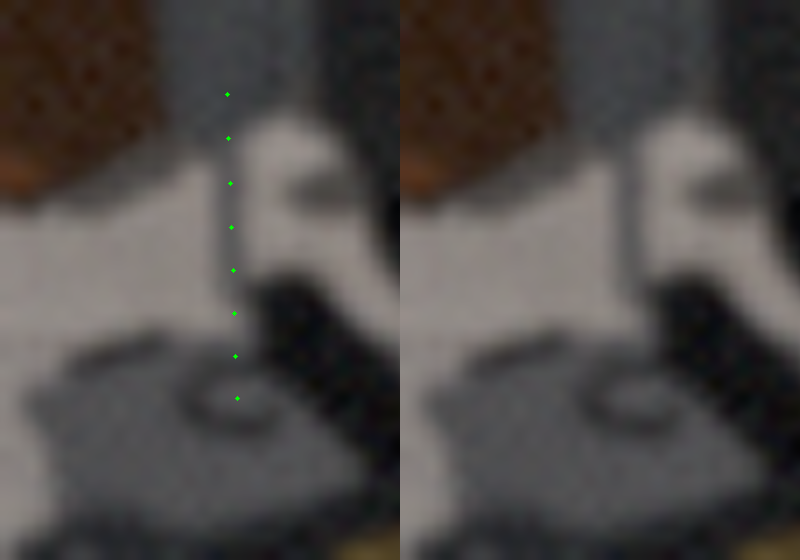

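```bash
python3 -m inch '0.4 0 0 0 0 0 0;0.4 0 0 0 0 0 0;0.4 0 0 0 0 0 0;0.4 0 0 0 0 0 0;0.4 0 0 0 0 0 0;0.4 0 0 -0.05 0 0 0;0.4 0 0 -0.15 0 0 0;0.4 0.05 0 -0.3 0 0 0;0.4 0.1 0 -0.45 0 0 0;0.4 0.1 0 -0.6 0 0 0;0.4 0.1 0 -0.7 0 0 0;0.4 0.1 0 -0.7 0 0 0'
python3 - <<'E'
from h import *
from station import arm
st=arm.get_state(); print(st["q"],st["force"])
print(plan((.47,.08,.30),-1,st)); print(plan((.485,.195,.3),0,st))
f=arm.grab_frame("side"); np.savez("pics/s11.npz",**f); crop("",240,110,90,110,6,"s11",f)
E
```

```text
t: 21.2
eef_pos: [0.6218, 0.0258, 0.2549]
ee_rot: [-3.133, 0.002, -1.626]
force: [0.2, 0.1, 0.0]
width: 0.052
[ 0.35570768  0.25079005 -0.07634766  0.00151662 -1.23462494 -0.4117222 ] [0.21139709 0.08599264 0.01819587]
(array([-0.1527,  0.5137, -0.1547]), array([-8.900e-03, -5.000e-04, -5.981e-01]))
(array([-0.5382,  0.4851, -0.1535]), array([-0.0083, -0.0052, -1.553 ]))
```

View pics/s11.png

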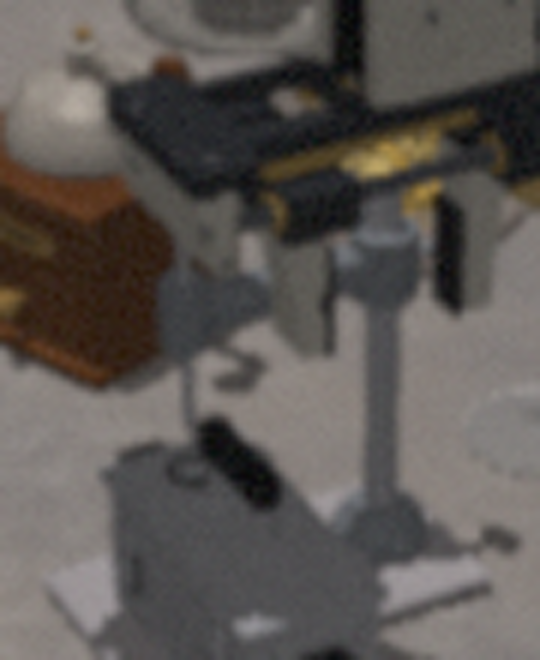

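```bash
python3 -m inch '0.6 -0.15 0.51 -0.15 0 0 -0.6;0.6 -0.15 0.51 -0.15 0 0 -0.6;0.6 -0.15 0.51 -0.15 0 0 -0.6;0.6 -0.15 0.51 -0.15 0 0 -0.6;0.6 -0.15 0.51 -0.15 0 0 -0.6;0.6 -0.15 0.51 -0.15 0 0 -0.6'
python3 - <<'E'
from h import *
from station import arm
st=arm.get_state(); print(st["q"],st["force"])
print(plan((.485,.195,.22),0,st))
E
```

```text
t: 21.85
eef_pos: [0.4689, 0.0793, 0.2934]
ee_rot: [3.141, 0.0, -0.999]
force: [0.6, -0.4, -0.1]
width: 0.0348
[ 5.82424390e-01 -1.64934399e-02 -2.97982067e-01 -2.53904624e-04
 -1.28972522e+00 -1.05111842e-02] [ 0.56677382 -0.35982439 -0.12673362]
(array([-0.2953, -0.2538,  0.2448]), array([ 3.000e-04,  4.000e-04, -9.539e-01]))
```

```bash
python3 -m inch '0.6 -0.29 -0.25 0.24 0 0 -0.954;0.6 -0.29 -0.25 0.24 0 0 -0.954;0.6 -0.29 -0.25 0.24 0 0 -0.954;0.6 -0.29 -0.25 0.24 0 0 -0.954;0.6 -0.29 -0.25 0.24 0 0 -0.954;0.6 -0.29 -0.25 0.24 0 0 -0.954;0.6 -0.29 -0.25 0.24 0 0 -0.954;0.6 -0.29 -0.25 0.24 0 0 -0.954;0.6 -0.29 -0.25 0.24 0 0 -0.954'
python3 - <<'E'
from h import *
from station import arm
st=arm.get_state(); print(st["eef_pos"],st["ee_rot"])
f=arm.grab_frame("wrist"); f.update(pos=st["eef_pos"],rot=st["ee_rot"]);cv2.imwrite("pics/w12.png",f["img"][:,:,::-1]); np.savez("pics/w12.npz",**f)
E
```

```text
t: 22.75
eef_pos: [0.4854, 0.1924, 0.2208]
ee_rot: [3.14, 0.002, -0.005]
force: [-0.2, -0.4, -0.6]
width: 0.0352
[0.48541061 0.19242267 0.22082178] [ 3.14013497e+00  1.64464547e-03 -4.84921551e-03]
```

View pics/w12.png

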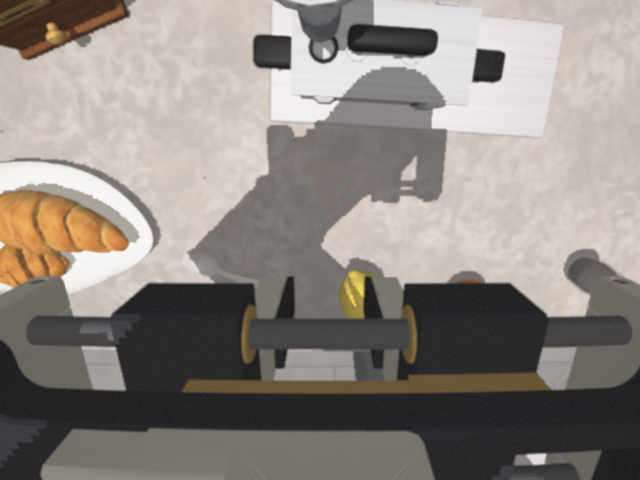

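Run:
```python
from h import *
crop("w12",280,0,90,75,8,"w12z")
f=load("w12"); T=wT(f)
print(proj(f,[[.629,.196,.256],[.629,.196,.19],[.629,.196,.103],[.629,.196,.0865]],T))
```

```text
[[317.46991849 -85.90153843]
 [321.64516707  -4.41179766]
 [323.94982135  40.9216538 ]
 [324.22401157  46.33000331]]
```

View pics/w12z.png

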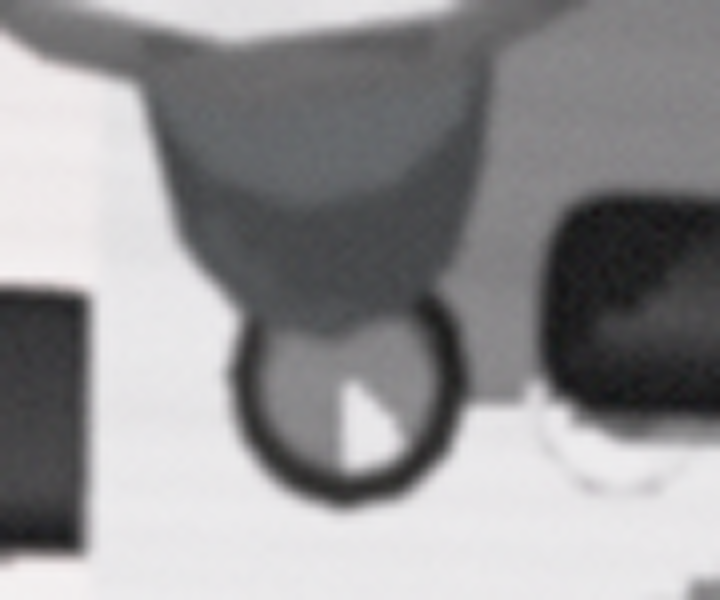

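```bash
python3 -m inch '0.6 0 -0.01 0 0 0.6 0;0.6 0 -0.01 0 0 0.6 0;0.6 0 -0.01 0 0 0.6 0;0.6 0 -0.01 0 0 0.6 0;0.6 0 -0.01 0 0 0.6 0;0.6 0 -0.01 0 0 0.6 0;0.6 0 -0.01 0 0 0.6 0'
python3 - <<'E'
from h import *
from station import arm
st=arm.get_state(); print(st["eef_pos"],st["ee_rot"])
f=arm.grab_frame("wrist"); f.update(pos=st["eef_pos"],rot=st["ee_rot"]);cv2.imwrite("pics/w13.png",f["img"][:,:,::-1]); np.savez("pics/w13.npz",**f)
T=wT(f); print(proj(f,[[.629,.196,.256],[.629,.196,.19],[.629,.196,.103],[.629,.196,.0865]],T))
crop("w13",270,20,110,190,4,"w13z")
E
```

```text
t: 23.5
eef_pos: [0.4923, 0.2022, 0.2389]
ee_rot: [3.135, -0.605, -0.002]
force: [0.1, -1.0, 0.8]
width: 0.035
[0.49230559 0.20218561 0.23889365] [ 3.13507724e+00 -6.04809453e-01 -2.25946553e-03]
[[339.21398027  56.47739009]
 [336.38770444 124.26566888]
 [334.18754247 176.82182467]
 [333.88208102 184.10442722]]
```

View pics/w13.png

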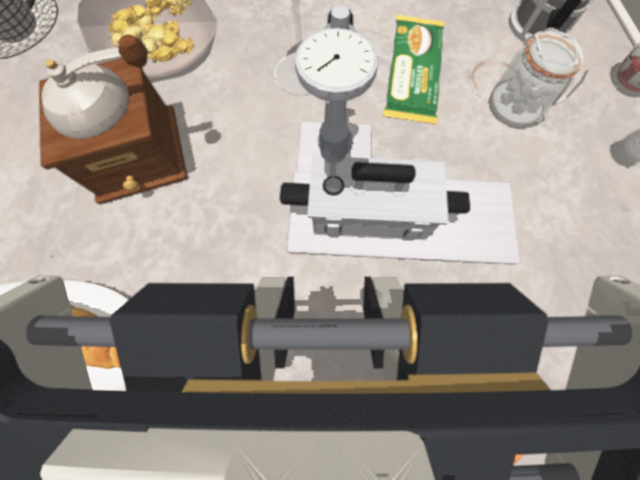

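View pics/w13z.png

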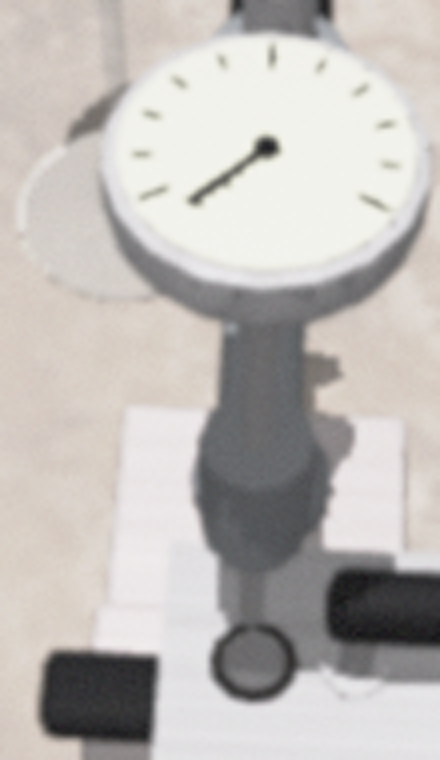

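Run:
```python
from h import *
from station import arm
st=arm.get_state()
print(plan((.49,.197,.31),0,st))
```

```text
(array([ 0.1297,  0.017 , -0.2011]), array([ 0.0077, -0.5761, -0.0043]))
```

```bash
python3 -m inch '1 0.13 0.017 -0.2 0 -0.577 0;1 0.13 0.017 -0.2 0 -0.577 0;1 0.13 0.017 -0.2 0 -0.577 0;1 0.13 0.017 -0.2 0 -0.577 0;1 0.13 0.017 -0.2 0 -0.577 0;1 0.13 0.017 -0.2 0 -0.577 0;1 0.13 0.017 -0.2 0 -0.577 0;1 0.13 0.017 -0.2 0 -0.577 0' 20
python3 - <<'E'
from h import *
from station import arm
st=arm.get_state(); print(st["width"])
print(plan((.629,.197,.30),0,st))
E
```

```text
t: 24.35
eef_pos: [0.49, 0.1981, 0.3086]
ee_rot: [3.134, 0.002, -0.005]
force: [-0.7, -0.8, 0.4]
width: 0.0007
0.0007320492276208413
(array([0.4636, 0.0008, 0.028 ]), array([ 0.0069,  0.0017, -0.0051]))
```

```bash
python3 -m inch '1 0.1 0 0.02 0.007 0 0;1 0.22 0 0.03 0.007 0 0;1 0.34 0 0.03 0.007 0 0;1 0.43 0 0.03 0.007 0 0;1 0.463 0 0.03 0.007 0 0;1 0.463 0 0.06 0.007 0 0;1 0.463 0 0.1 0.007 0 0;1 0.463 0 0.12 0.007 0 0;1 0.463 0 0.12 0.007 0 0'
python3 - <<'E'
from h import *
from station import arm
st=arm.get_state(); print(st["eef_pos"],st["force"])
f=arm.grab_frame("side"); np.savez("pics/s14.npz",**f); crop("",225,80,110,130,5,"s14",f)
E
```

```text
t: 25.25
eef_pos: [0.6276, 0.1971, 0.2732]
ee_rot: [3.142, 0.001, -0.003]
force: [0.6, -0.2, -0.2]
width: 0.0009
[0.6276442  0.19712955 0.27324577] [ 0.60106153 -0.23414225 -0.17590692]
```

View pics/s14.png

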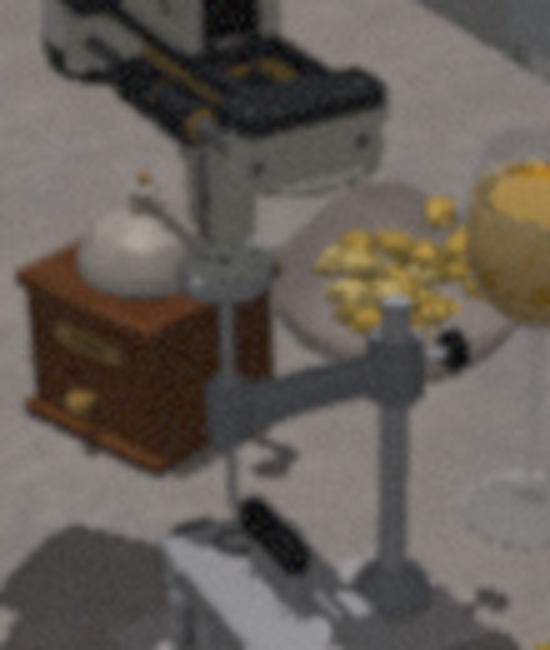

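```bash
python3 -m inch '1 0.003 0 0.02 0 0 0;1 0.003 0 0.04 0 0 0;1 0.003 0 0.05 0 0 0;1 0.003 0 0.06 0 0 0;1 0.003 0 0.07 0 0 0;1 0.003 0 0.08 0 0 0;1 0.003 0 0.09 0 0 0;1 0.003 0 0.1 0 0 0;1 0.003 0 0.1 0 0 0'
python3 -m inch '1 0 0 0.008 0 0 0;1 0 0 0.016 0 0 0;1 0 0 0.024 0 0 0;1 0 0 0.032 0 0 0;1 0 0 0.032 0 0 0'
```

```text
t: 26.2
eef_pos: [0.6301, 0.1972, 0.2437]
ee_rot: [-3.141, -0.0, -0.004]
force: [0.2, 0.2, 1.2]
width: 0.0004
t: 26.7
eef_pos: [0.6301, 0.1972, 0.2342]
ee_rot: [-3.141, -0.0, -0.004]
force: [-0.1, 0.1, -0.1]
width: 0.0004
```

Run:
```python
from h import *
from station import arm
f=arm.grab_frame("side"); np.savez("pics/s15.npz",**f); crop("",250,130,50,70,9,"s15",f)
```

```text
(no output)
```

View pics/s15.png

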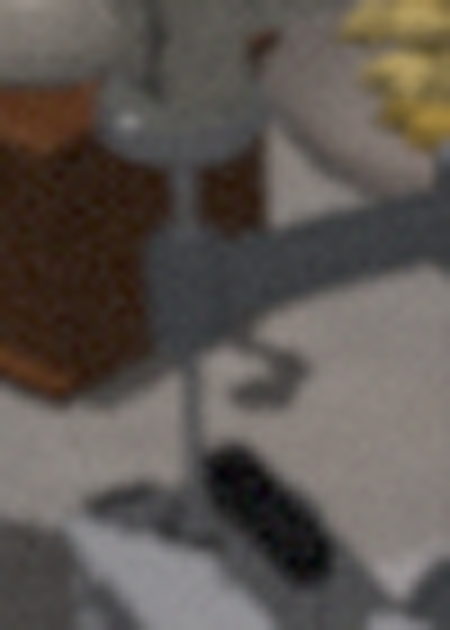

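```bash
python3 -m inch '1 0 0 0.01 0 0 0;1 0 0 0.02 0 0 0;1 0 0 0.03 0 0 0'; python3 -m inch '1 0 0 0.01 0 0 0;1 0 0 0.02 0 0 0;1 0 0 0.03 0 0 0;1 0 0 0.04 0 0 0'
```

```text
t: 27.05
eef_pos: [0.6301, 0.1972, 0.2255]
ee_rot: [-3.141, -0.001, -0.004]
force: [-1.0, -0.0, 2.6]
width: 0.0004
t: 27.45
eef_pos: [0.6301, 0.1972, 0.2134]
ee_rot: [-3.141, -0.0, -0.004]
force: [-1.4, 0.3, 2.7]
width: 0.0005
```

Force stays near 3 N (friction only), so the stem is going freely through the vent. Next I'll push gently until the head seats.

```bash
python3 -m inch '1 0 0 0.008 0 0 0;1 0 0 0.016 0 0 0;1 0 0 0.022 0 0 0;1 0 0 0.026 0 0 0;1 0 0 0.029 0 0 0;1 0 0 0.029 0 0 0'
```

```text
t: 28.05
eef_pos: [0.6301, 0.1971, 0.2047]
ee_rot: [-3.141, -0.0, -0.004]
force: [-0.4, -0.9, 1.3]
width: 0.0008
```

```bash
python3 -m inch '1 0 0 0.003 0 0 0;1 0 0 0.006 0 0 0;1 0 0 0.006 0 0 0'
```

```text
t: 28.35
eef_pos: [0.6301, 0.1972, 0.2034]
ee_rot: [-3.141, -0.001, -0.004]
force: [-1.6, -0.7, 4.4]
width: 0.0008
```

```bash
python3 -m inch '1 0 0 0.004 0 0 0;1 0 0 0.004 0 0 0;1 0 0 0.004 0 0 0'
```

```text
t: 28.65
eef_pos: [0.6302, 0.1972, 0.2033]
ee_rot: [-3.141, -0.002, -0.004]
force: [-4.3, -0.6, 9.5]
width: 0.0004
```

```bash
python3 -m inch '1 0 0 -0.03 0 0 0;1 0 0 -0.12 0 0 0;1 0 0 -0.25 0 0 0;1 -0.1 0 -0.3 0 0 0;1 -0.25 0 -0.3 0 0 0;1 -0.4 0 -0.3 0 0 0;1 -0.46 0 -0.3 0 0.2 0;1 -0.46 0 -0.25 0 0.4 0;1 -0.46 0 -0.2 0 0.6 0;1 -0.46 0 -0.12 0 0.6 0;1 -0.46 0 -0.12 0 0.6 0;1 -0.46 0 -0.12 0 0.6 0'
python3 - <<'E'
from h import *
from station import arm
st=arm.get_state(); print(st["eef_pos"],st["ee_rot"],st["force"],st["t"])
f=arm.grab_frame("wrist"); f.update(pos=st["eef_pos"],rot=st["ee_rot"]);cv2.imwrite("pics/w16.png",f["img"][:,:,::-1]); np.savez("pics/w16.npz",**f)
crop("w16",240,30,180,200,4,"w16z") 
f=arm.grab_frame("side"); np.savez("pics/s16.npz",**f); crop("",225,100,130,150,4,"s16",f)
E
```

```text
t: 29.85
eef_pos: [0.4954, 0.2028, 0.2471]
ee_rot: [-3.14, -0.622, -0.006]
force: [3.2, 7.2, 7.8]
width: -0.0
[0.49535312 0.20277952 0.24706428] [-3.13980824 -0.62246126 -0.00555322] [3.1554897  7.22170254 7.80624117] 29.85
```

View pics/w16.png

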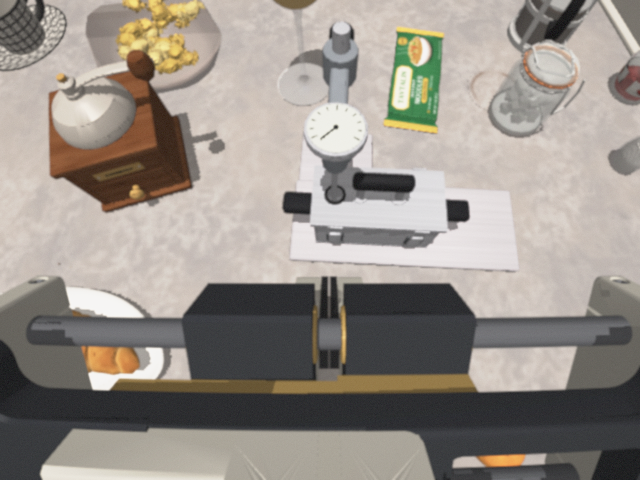

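View pics/s16.png

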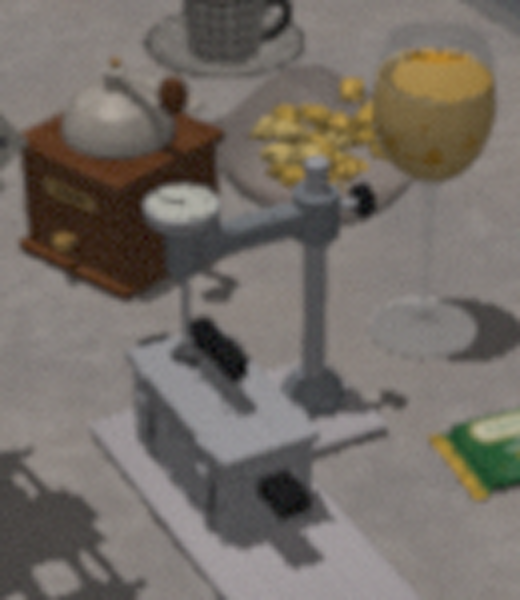

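```bash
python3 -m inch '1 0 0 0 0 0 0;1 0 0 0 0 0 0;1 0 0 0 0 0 0'
python3 - <<'E'
from h import *
f=load("w16"); 
crop("w16",305,140,70,75,8,"w16z"); T=wT(f)
print("dial",cast(f,[(335.5,128.5)],.204,T),"vent",cast(f,[(335,194)],.0865,T))
from station import arm
g=arm.grab_frame("top"); cv2.imwrite("pics/t17.png",g["img"][:,:,::-1])
E
```

```text
t: 30.25
eef_pos: [0.4952, 0.2002, 0.2448]
ee_rot: [3.137, -0.617, -0.004]
force: [-0.8, -0.3, -0.6]
width: 0.0008
dial [[0.62645241 0.19792816 0.204     ]] vent [[0.62822686 0.19653348 0.0865    ]]
```

View pics/w16z.png

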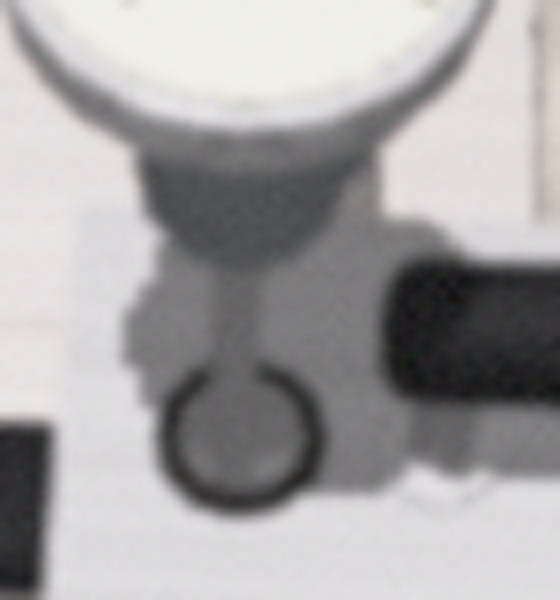

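View pics/t17.png

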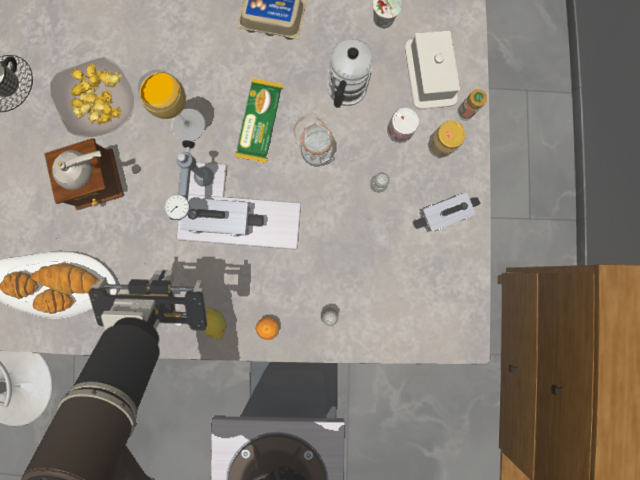

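```bash
python3 -c "
from station import arm
print(arm.job_done())"
```

```text
the job is handed in; nothing more can be done
None
```

The job is handed in, finished at about 30 s on the robot clock. The press is on the bed with its vent under the probe, and the thermometer is pushed down until its head rests on the collar.

**What I did:**
- I carried the press by its bar handle to the bed, set it down well clear of the probe and let go.
- I then took it by the end grip and slid it about 108 mm along the bed, and let go again.
- I pushed the dial down with closed fingers. The force stayed near 3 N, which is only its friction, until it rose to 9.5 N with no further movement at 0.203 m.

**Last checks:**
- **Stem and vent:** the wrist view shows the stem going into the ring, within about 1 mm of its centre across the view. Before the push, the wrist and side views put the vent about 2 mm off the probe in total, within the 6 mm allowed.
- **Thermometer:** the side view shows the head seated on the collar.
- **Bystanders:** the shakers, mandarin and lemon look unmoved in the top view, judged by eye. The force at the wrist was near zero at the end.

**What failed or disagreed:**
- **First grasp:** the fingers closed late, so they held only about 3 mm of the bar handle. I set the press back on the table, gripped it properly and lifted it again.
- **Thermometer height:** it appeared about 11 mm below fully up at the start: the dial top measured 0.256 m, against the 0.267 m given.
- **Dial position:** the last wrist measurement put the dial centre about 2 mm from the vent, which is within the calibration error.

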